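# Lay out the stacked bento box for brick sorting

### The job

Take the stacked bento box apart for the brick sorting, one piece at a time from the top down: stand the round pot upright in the middle of the wooden swivel stand, then set the shortest, the middle and the longest tier, in that order, each on the cork mat cut for its length, lid up, lined up with the mat and with an even border all round. Leave the bowl of bricks and the orange scoop where they are.

Things in the scene. Friction and masses are not known exactly. Their poses are not given: they have to be found in the camera images.
- pot_c (a point): small round lidded white plastic pot, 46 mm across, 42 mm high, 70 g, at the start standing on top of the stack, on the short tier. Point at its centre, half-way up; z up.
- tier_small_c (a point): closed flat-topped white plastic bento tier with a thin grey line under its lid, 100 mm long, 54 mm wide, 45 mm high, 180 g; the shortest, third from the bottom, standing on the middle-length tier. Point at its centre, half-way up; x along its length, y across, z up. Plain flat contact, nothing clips the tiers together.
- tier_medium_c (a point): closed flat-topped white plastic bento tier with a thin grey line under its lid, 135 mm long, 54 mm wide, 45 mm high, 250 g; the middle length, standing on the longest tier. Point at its centre, half-way up; x along its length, y across, z up. 
- tier_large_c (a point): closed flat-topped white plastic bento tier with a thin grey line under its lid, 170 mm long, 54 mm wide, 45 mm high, 320 g; the longest, at the bottom of the stack, standing on the concrete. Point at its centre, half-way up; x along its length, y across, z up. 
- mat_small: shortest cork mat, 120 mm long, 74 mm wide, 4 mm thick, fixed to the worktop; 10 mm larger all round than the shortest tier that belongs on it. Origin at the centre of its underside (its top is 4 mm higher); x along its length.
- mat_medium: middle-length cork mat, 155 mm long, 74 mm wide, 4 mm thick, fixed to the worktop; 10 mm larger all round than the middle-length tier that belongs on it. Origin at the centre of its underside (its top is 4 mm higher); x along its length.
- mat_large: longest cork mat, 190 mm long, 74 mm wide, 4 mm thick, fixed to the worktop; 10 mm larger all round than the longest tier that belongs on it. Origin at the centre of its underside (its top is 4 mm higher); x along its length.
- stand_top (a point): low round wooden stand, 60 mm high, its round flat top 114 mm across and swivelling freely about the upright axis, its foot fixed. Point at the centre of the top face, on the swivel axis; z up.
- bowl: bystander: glass bowl of transparent red bricks, 130 mm across, 60 mm high, beyond the work; origin at the centre of its underside.
- scoop: bystander: orange plastic scoop, about 170 mm long, 56 mm wide and 35 mm high, beyond the work; origin under the middle of its open blade, the handle runs along its -x.
Things that resemble listed ones, but are neither listed nor needed, are in the scene too. Leave any purple or red look-alike of the part that bears pot_c alone. What is shaped like the part that bears tier_large_c but yellow is not meant.

How it is judged:
By the outcome, as a careful person would: the job done as asked, in the order asked, and still so for the second after the job is handed in, with the robot touching nothing.
It also fails if it takes over 123 s, if anything falls off the work surface, if the arm or the gripper's body presses on something with over 40 N, if the wrist force passes 120 N, or if a joint passes its speed limit or range.

### The arm

A 7-joint arm with a two-finger parallel gripper is mounted at the origin on the work surface. World frame = base frame: x ahead of the robot, y to its left, z up, the work surface at z = 0. Lengths are in mm, angles in degrees, forces in N, time in s.
With the tool pointing down it reaches from about 425 to 875 mm from the base axis. Payload 9.9 kg.
Tool frame: the origin (TCP) lies midway between the tips of the shut fingers; the grasp point (between the pads) lies 19 mm behind it; z points along the fingers, y is the line along which they close (so a half turn about z gives the same grasp; the last joint's range is limited). The gripper opens to 85 mm and grips with 20 to 120 N. Pads are 22 mm wide; open, the fingers measure 114 mm over their backs; the gripper's body (76 mm by 85 mm) begins 54 mm behind the grasp point. The pads swing forward as they close: fully open they stand 13 mm farther back than shut.
Start: joints at [-78.598, 32.985, 1.427, 82.34, -0.859, 64.687, -3.237], TCP at [188.348, 648.193, 231.289] pointing down, gripper open.
Joint ranges: [-157.87, 157.87], [-19.46, 123.44], [-87.15, 90], [11.01, 140.99], [-62.26, 242.26], [9.8, 113.94], [-161.44, 161.44]. Speed limits (degrees/s): [127.2, 127.2, 172.46, 172.46, 180, 180, 180].

### API

Orientations are given as a 3x3 rotation matrix whose columns are the frame's x, y, z axes.
In Python, from station import sensors, viewer, job gives the robot as it stands.
- The arm moves only by the tool move_arm, never from a script. Its argument "motion" is a list of rows, each a list of 4 numbers: the shift along the tool's x, y, z in m, then the turn about the tool's z in rad. In form: [[tx, ty, tz, spin], ...]. A call has 1 to 8 rows; each row shifts and turns the commanded pose from where the row before left it, along the tool's axes as they then stand; what a row does not reach is not made up. A row lasts 1/12 s, in which the tool goes at most 41.7 mm and 7.16 degrees, less where a joint would pass 70% of its speed; a pose out of reach is approached as far as the arm can. A call with a gripper value outside its range is refused whole. "hand" is the finger opening in m, from 0 to 0.0854, set as the call begins (left out, the last holds). The fingers move at their own pace and stop on an object; the grip force is fixed at half the most. Time passes only in rows, so rows that do not move let the fingers close. It gives the time, the measured TCP pose, the force, the opening and the grip force at its end, in the units of the state.
- sensors.read_state(): the state, without advancing time (a new reading comes with each control period).
- viewer.read_camera(name): name is "scene" or "top" or "wrist"; returns a dict with "frame" (384x512x3 uint8, red, green, blue), "fx", "fy", "cx", "cy" (pixels), "position" and "rotation" of the camera in the world. Camera axes: x right, y up, looking along -z (the intrinsics and any distortion apply to the point x, -y, -z); pixel columns grow to the right and rows downward; lengths in mm; the calibration is good to about 2 mm. A picture is of the moment at which its call begins. There is no depth.
- job.sign_off(): hands the job in; it is judged then, once.
The state is a dict: "time": time; "joints": joint angles; "dq": joint speeds; "joint_efforts": joint torques, N m; "tcp_pos": TCP position; "orientation": TCP orientation; "force": force on the tool from outside, world axes, zero at the start; "moment": the same for the moment, N m; "grip_width": finger opening in mm; "grasp_force": force on a finger pad.
Only numpy, scipy, OpenCV 4.12 (cv2) and the standard library are available. Lean on these libraries where they do the work, as an engineer would, in place of code of your own. Each camera call takes 0.05 s, during which the arm holds its last target. There are 200 camera calls.

## Working session

There is one attempt and no reset: what is moved stays moved. The work goes in short steps, Python scripts to look and compute and a tool call to move; the robot and the scene stay as the last step left them, time stands still between calls to the robot, and variables do not carry over. Pictures are saved under pics/ and viewed, at most 14 in all, crops included, and the job is handed in when it is done.

Besides the shell and the picture viewer there is one more tool, called after "Request:" as name(argument=value, ...) on one line, values as JSON. move_arm: Moves the arm, as the interface text tells. Its arguments: {"type":"object","properties":{"motion":{"type":"array","items":{"type":"array","items":{"type":"number"}}},"hand":{"type":"number"}},"required":["motion"]}

```bash
ls; mkdir -p pics; cat > h.py <<'E'
import numpy as np, cv2
from station import sensors, viewer, job
def snap(n,fn):
    c=viewer.read_camera(n); cv2.imwrite('pics/'+fn+'.png',cv2.cvtColor(c['frame'],cv2.COLOR_RGB2BGR)); 
    np.savez('pics/'+fn+'.npz',**{k:v for k,v in c.items() if v is not None}); return c
E
python3 - <<'E'
from h import *
for n in ['scene','top','wrist']:
    c=snap(n,n+'0'); print(n,{k:np.round(v,3).tolist() if not isinstance(v,str) else v for k,v in c.items() if k!='frame'})
s=sensors.read_state(); print(s)
a=cv2.imread('pics/scene0.png');b=cv2.imread('pics/top0.png')
cv2.imwrite('pics/w.png',cv2.imread('pics/wrist0.png'))
E
```

```text
pics
scene {'fx': 410.879, 'fy': 410.879, 'cx': 255.283, 'cy': 192.469, 'position': [1313.894, 3.491, 925.453], 'rotation': [[-0.011, -0.699, 0.716], [1.0, -0.013, 0.003], [0.007, 0.715, 0.699]]}
top {'fx': 499.871, 'fy': 499.871, 'cx': 255.866, 'cy': 190.302, 'position': [447.339, -1.871, 1303.364], 'rotation': [[0.017, 0.999, -0.036], [-1.0, 0.017, -0.008], [-0.007, 0.037, 0.999]]}
wrist {'fx': 325.779, 'fy': 325.779, 'cx': 254.514, 'cy': 189.862, 'position': [124.566, 665.879, 372.262], 'rotation': [[0.279, -0.927, -0.25], [0.96, 0.269, 0.074], [-0.001, -0.261, 0.965]]}
{'time': 0.15, 'joints': array([-78.59912083,  33.02226641,   1.42403837,  82.37302351,
        -0.85873297,  64.68563452,  -3.23810323]), 'dq': array([-0.03354955, -0.16274813, -0.06785665, -0.14221965,  0.05515127,
       -0.02777169,  0.12788149]), 'joint_efforts': array([ 4.09445362e-03, -7.66265130e+01,  2.25298829e+00, -2.86181277e+01,
        1.55275088e-02,  9.76142910e-03,  1.25325755e-06]), 'tcp_pos': array([188.25057316, 647.8865228 , 230.64742826]), 'orientation': array([[-9.60287807e-01,  2.79011207e-01, -2.72382331e-04],
       [ 2.79011331e-01,  9.60287063e-01, -1.19714666e-03],
       [-7.24521058e-05, -1.22560310e-03, -9.99999246e-01]]), 'force': array([1.78795247, 0.37868964, 0.40815895]), 'moment': array([ 0.01629995,  0.00811012, -0.03385648]), 'grasp_force': 0.0, 'grip_width': 85.7186056070658}
```

View pics/top0.png

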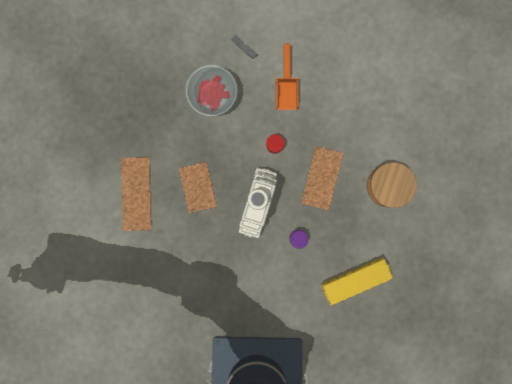

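View pics/scene0.png

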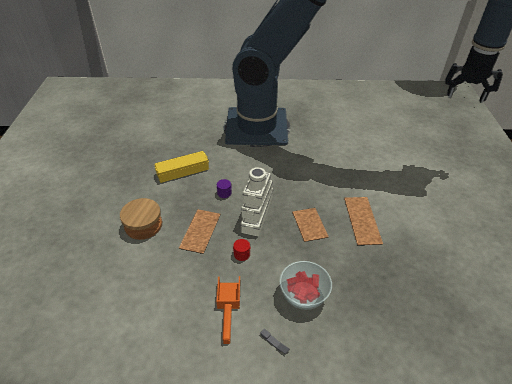

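The top view shows the stack at about (258,203) with the pot at (258,199). The mats are large (136,194), small (198,188) and medium (322,178), and the wooden stand is at (392,185). The red, purple and yellow look-alikes sit nearby.

```bash
cat >> h.py <<'E'
def ray(c,uv,z):
    uv=np.atleast_2d(np.asarray(uv,float)); d=np.c_[(uv[:,0]-c['cx'])/c['fx'],-(uv[:,1]-c['cy'])/c['fy'],-np.ones(len(uv))]@np.asarray(c['rotation']).T
    p=np.asarray(c['position']); return p+d*((z-p[2])/d[:,2])[:,None]
def proj(c,P):
    q=(np.atleast_2d(P)-c['position'])@np.asarray(c['rotation']); return np.c_[c['cx']+c['fx']*q[:,0]/-q[:,2],c['cy']-c['fy']*q[:,1]/-q[:,2]]
def rects(c,mask,z,amin=300):
    """(centre, long, short, yaw of long side, area px) of each blob, world plane z"""
    mask=cv2.morphologyEx(mask.astype(np.uint8),cv2.MORPH_CLOSE,np.ones((5,5)))
    out=[]
    for k in cv2.findContours(mask,cv2.RETR_EXTERNAL,cv2.CHAIN_APPROX_NONE)[0]:
        if cv2.contourArea(k)<amin: continue
        w=ray(c,k[:,0,:]+0.0,z)[:,:2].astype(np.float32)
        b=cv2.boxPoints(cv2.minAreaRect(w)); e=[b[1]-b[0],b[2]-b[1]]; L=sorted(e,key=np.linalg.norm)
        a=np.degrees(np.arctan2(L[1][1],L[1][0]))%180
        out.append((b.mean(0).round(1).tolist(),round(float(np.linalg.norm(L[1])),1),round(float(np.linalg.norm(L[0])),1),round(float(a),2),cv2.contourArea(k),k[:,0,:].mean(0).round().tolist()))
    return out
def load(fn): return dict(np.load('pics/'+fn+'.npz'))
def cork(c):
    h=cv2.cvtColor(c['frame'],cv2.COLOR_RGB2HSV); return (h[...,1]>75)&(h[...,0]<22)&(h[...,2]>50)
def white(c,t=150):
    h=cv2.cvtColor(c['frame'],cv2.COLOR_RGB2HSV); return (h[...,1]<40)&(h[...,2]>t)
E
python3 - <<'E'
from h import *
c=load('top0')
print('cork/stand');[print(r) for r in rects(c,cork(c),4)]
print('stand z60');[print(r) for r in rects(c,cork(c),60)]
print('white z180');[print(r) for r in rects(c,white(c),90,200)]
print(ray(c,[258.5,199],177), c['frame'][225,255],c['frame'][300,60])
i=cv2.imread('pics/top0.png')[150:260,200:330]
cv2.imwrite('pics/crop.png',cv2.resize(i,None,fx=5,fy=5,interpolation=cv2.INTER_CUBIC))
E
```

```text
cork/stand
([515.9000244140625, -342.6000061035156], 124.5, 117.2, 90.53, 1697.5, [392.0, 185.0])
([500.79998779296875, 160.6999969482422], 120.3, 75.1, 13.52, 1260.0, [197.0, 187.0])
([481.20001220703125, 321.20001220703125], 190.4, 75.5, 3.35, 1997.0, [136.0, 194.0])
([530.5999755859375, -162.89999389648438], 155.1, 75.0, 166.23, 1628.5, [322.0, 178.0])
([747.7000122070312, 129.3000030517578], 82.3, 81.3, 30.62, 638.5, [213.0, 92.0])
([796.0999755859375, -68.30000305175781], 174.6, 57.7, 0.91, 924.0, [287.0, 80.0])
stand z60
([512.9000244140625, -327.8999938964844], 119.1, 112.1, 90.53, 1697.5, [392.0, 185.0])
([498.5, 153.6999969482422], 115.1, 71.9, 13.52, 1260.0, [197.0, 187.0])
([479.70001220703125, 307.20001220703125], 182.2, 72.3, 3.35, 1997.0, [136.0, 194.0])
([527.0, -156.0], 148.4, 71.8, 166.23, 1628.5, [322.0, 178.0])
([734.7999877929688, 123.69999694824219], 78.8, 77.8, 30.62, 638.5, [213.0, 92.0])
([781.0999755859375, -65.4000015258789], 167.1, 55.2, 0.91, 924.0, [287.0, 80.0])
white z180
([461.20001220703125, 2.700000047683716], 167.3, 56.5, 164.33, 1421.5, [258.0, 203.0])
[[468.83821708   0.49391888 177.        ]] [219 217 198] [145 144 131]
```

View pics/crop.png

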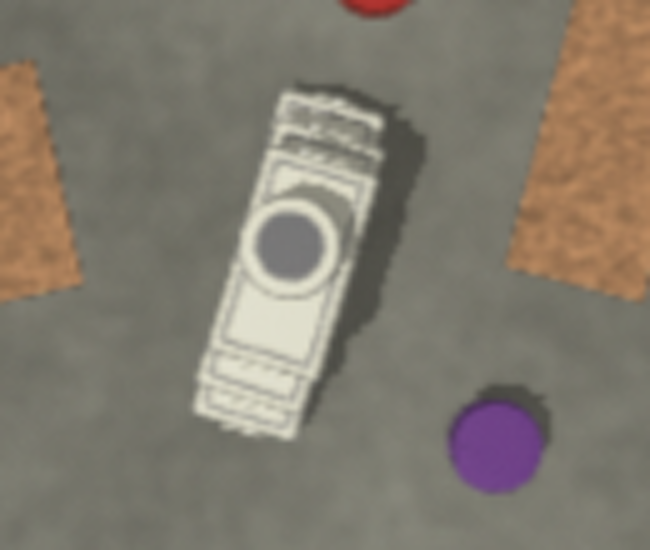

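The crop shows the stack at yaw about 165°. The pot centre is near pixel (258,199), which works out to (469, 0). I'm moving over the stack.

Request:
move_arm(motion=[[-0.0286,-0.0154,-0.007,0],[-0.0286,-0.0154,-0.007,0],[-0.0286,-0.0154,-0.007,0],[-0.0286,-0.0154,-0.007,0],[-0.0286,-0.0154,-0.007,0],[-0.0286,-0.0154,-0.007,0],[-0.0286,-0.0154,-0.007,0],[-0.0286,-0.0154,-0.007,0]], hand=0.085)

```text
time: 0.82
tcp_pos: [374.5, 464.6, 287.5]
orientation: [[-0.96, 0.279, -0.0], [0.279, 0.96, -0.0], [0.0, -0.0, -1.0]]
force: [0.3, -0.3, 0.5]
grip_width: 85.1
grasp_force: 0.0
```

Request:
move_arm(motion=[[-0.0286,-0.0154,-0.007,0],[-0.0286,-0.0154,-0.007,0],[-0.0117,-0.0278,0,0],[-0.0117,-0.0278,0,0],[-0.0117,-0.0278,0,0],[-0.0117,-0.0278,0,0],[-0.0117,-0.0278,0,0],[-0.0117,-0.0278,0,0]])

```text
time: 1.48
tcp_pos: [440.7, 239.2, 301.2]
orientation: [[-0.96, 0.279, -0.0], [0.279, 0.96, -0.0], [0.0, -0.0, -1.0]]
force: [-0.4, -0.1, 1.0]
grip_width: 85.1
grasp_force: 0.0
```

Request:
move_arm(motion=[[-0.0117,-0.0278,0,0],[-0.0117,-0.0278,0,0],[-0.0117,-0.0278,0,0],[-0.0117,-0.0278,0,0],[-0.0117,-0.0278,0,0],[-0.0117,-0.0278,0,0],[-0.0117,-0.0278,0,0],[-0.0117,-0.0278,0,0]])

```text
time: 2.15
tcp_pos: [468.5, -0.4, 301.3]
orientation: [[-0.96, 0.279, -0.0], [0.279, 0.96, 0.0], [0.0, 0.0, -1.0]]
force: [0.6, -0.3, 0.0]
grip_width: 85.2
grasp_force: 0.0
```

```bash
cat >> h.py <<'E'
def go(x,y,z,phi=None,n=None,s0=None):
    """print rows (tool axes, m, rad) from the pose now to the TCP target; phi = heading of tool y in degrees"""
    s=sensors.read_state(); p=s['tcp_pos']; R=s['orientation']; h=np.degrees(np.arctan2(R[1,1],R[0,1]))
    if s0 is not None: p=np.array(s0[:3],float); h=s0[3]
    dphi=0 if phi is None else (phi-h+90)%180-90
    d=np.array([x,y,z])-p; n=n or int(np.ceil(max(np.linalg.norm(d)/34,abs(dphi)/6)))
    rows=[]
    for i in range(n):
        a=np.radians(h+dphi*i/n); ex=np.array([-np.sin(a),np.cos(a),0]); ex=-ex if False else ex
        ey=np.array([np.cos(a),np.sin(a),0]); ez=np.array([0,0,-1.]); ex=np.cross(ey,ez)
        rows.append([round(float(v)/1e3,4) for v in (d@ex/n,d@ey/n,d@ez/n)]+[round(float(-np.radians(dphi)/n),4)])
    print('pos',p.round(1),'phi',round(float(h),2),'n',n,'grip',round(float(s['grip_width']),1),round(float(s['grasp_force']),1),'t',round(s['time'],2),'F',s['force'].round(1))
    for i in range(0,n,8): print(str(rows[i:i+8]).replace(' ',''))
E
python3 - <<'E'
from h import *
c=snap('wrist','w1'); s=sensors.read_state(); print(s['tcp_pos'],s['orientation'].round(3).tolist(),s['force'],s['joints'].round(0))
print(proj(c,[[469,0.5,177]]))
E
```

```text
[468.74723063  -6.95820956 301.52357262] [[-0.958, 0.285, 0.001], [0.285, 0.958, -0.003], [-0.001, -0.003, -1.0]] [-5.26856013e-03 -5.41402108e+00 -1.34390250e-01] [-17.  12.  15. 106.  -3.  63.  73.]
[[256.4255443  183.70419667]]
```

View pics/w1.png

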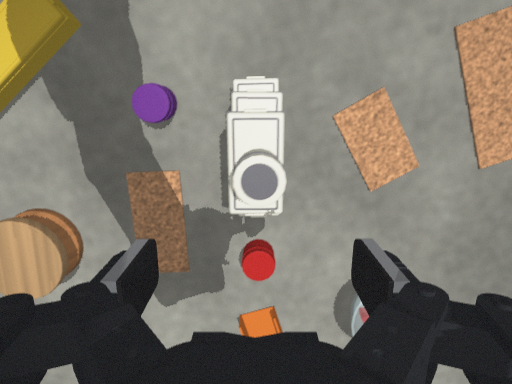

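The wrist view shows the pot lid near (259,181) and the short tier spanning about (229–283, 112–215), aligned with the gripper. I'll settle the arm and measure finely.

Request:
move_arm(motion=[[0,0,0,0],[0,0,0,0],[0,0,0,0],[0,0,0,0]])

```text
time: 2.53
tcp_pos: [468.6, 2.3, 301.2]
orientation: [[-0.961, 0.277, -0.0], [0.277, 0.961, 0.0], [0.0, 0.0, -1.0]]
force: [-0.8, 0.1, -0.9]
grip_width: 85.1
grasp_force: 0.0
```

```bash
cat >> h.py <<'E'
def circ(c,mask,z,near):
    k=[q for q in cv2.findContours(mask.astype(np.uint8),cv2.RETR_EXTERNAL,cv2.CHAIN_APPROX_NONE)[0] if len(q)>20]
    k=min(k,key=lambda q:np.linalg.norm(q[:,0].mean(0)-near)); w=ray(c,k[:,0],z)[:,:2].astype(np.float32)
    return cv2.fitEllipse(w)
E
python3 - <<'E'
from h import *
c=snap('wrist','w2'); s=sensors.read_state(); print(s['tcp_pos'].round(1),s['orientation'].round(3).tolist(),s['dq'].round(1))
g=c['frame'].astype(int).min(2); px=proj(c,[[469,0.5,177]])[0]; print(px)
y,x=px.round().astype(int)[::-1]
print('row',g[y,x-40:x+41].tolist()); print('col',g[y-80:y+60,x].tolist())
m=(g<150); print('lid',circ(c,m,177,px))
print('row -45',g[y-45,x-40:x+41].tolist())
E
```

```text
[468.6   2.2 301.2] [[-0.961, 0.277, -0.0], [0.277, 0.961, 0.0], [0.0, 0.0, -1.0]] [ 0.1 -0.   0.2 -0.   0.1 -0.1  0.1]
[253.24598518 184.48973308]
row [136, 131, 131, 134, 135, 139, 122, 92, 91, 91, 94, 89, 90, 101, 140, 149, 151, 137, 208, 225, 228, 229, 228, 229, 230, 184, 129, 126, 125, 122, 126, 126, 127, 126, 126, 125, 128, 126, 127, 123, 127, 126, 125, 126, 127, 125, 125, 126, 128, 127, 123, 127, 126, 125, 127, 124, 125, 125, 125, 125, 127, 126, 127, 212, 228, 230, 228, 229, 230, 228, 203, 138, 137, 139, 139, 141, 140, 139, 136, 137, 139]
col [232, 234, 233, 234, 234, 209, 228, 230, 199, 213, 226, 230, 233, 221, 177, 138, 215, 232, 233, 233, 232, 232, 233, 232, 232, 233, 232, 231, 233, 233, 233, 232, 232, 232, 232, 234, 233, 232, 232, 232, 232, 232, 232, 233, 232, 187, 145, 145, 133, 133, 145, 137, 208, 232, 233, 232, 233, 232, 232, 222, 174, 128, 132, 128, 127, 128, 129, 130, 127, 128, 128, 129, 127, 127, 128, 128, 126, 128, 128, 130, 127, 123, 127, 124, 128, 125, 124, 126, 128, 127, 125, 124, 128, 127, 123, 125, 207, 227, 226, 227, 227, 226, 223, 225, 190, 139, 186, 223, 221, 202, 225, 219, 177, 132, 101, 92, 92, 92, 96, 97, 94, 96, 96, 95, 92, 94, 92, 95, 94, 94, 94, 95, 131, 148, 149, 114, 62, 31, 33, 31]
lid ((511.5064697265625, -9.644410133361816), (399.9031982421875, 544.0819091796875), 163.82432556152344)
row -45 [146, 145, 143, 143, 140, 127, 88, 89, 91, 90, 90, 92, 103, 202, 219, 232, 232, 194, 133, 165, 231, 231, 232, 232, 232, 231, 232, 232, 231, 231, 230, 232, 232, 233, 232, 231, 232, 232, 231, 233, 234, 233, 233, 232, 233, 232, 231, 233, 233, 233, 233, 232, 234, 232, 233, 233, 234, 232, 234, 233, 234, 233, 139, 135, 218, 232, 232, 222, 209, 132, 136, 130, 132, 130, 134, 130, 129, 130, 127, 125, 125]
```

```bash
python3 - <<'E'
from h import *
c=load('w2'); p=ray(c,[[257,182]],177)[0]; print(p)
q=ray(c,[[230.5,184.5],[283.5,184.5],[253,155.7],[253,208.3]],177); print(q.round(1))
go(p[0],p[1],142,n=6)
E
```

```text
[467.80325621   4.12959864 177.        ]
[[463.7 -17.9 177. ]
 [476.1  25.  177. ]
 [445.5   7.1 177. ]
 [489.2  -5.6 177. ]]
pos [468.6   2.2 301.2] phi 73.91 n 6 grip 84.8 0.0 t 2.58 F [-0.3  0.2 -0.4]
[[0.0002,0.0003,0.0265,-0.0],[0.0002,0.0003,0.0265,-0.0],[0.0002,0.0003,0.0265,-0.0],[0.0002,0.0003,0.0265,-0.0],[0.0002,0.0003,0.0265,-0.0],[0.0002,0.0003,0.0265,-0.0]]
```

Request:
move_arm(motion=[[0.0006,0.0009,0.03,0],[0.0006,0.0006,0.03,0],[0,0,0.03,0],[0,0,0.03,0],[0,0,0.025,0],[0,0,0.0142,0],[0,0,0,0],[0,0,0,0]])

```text
time: 3.25
tcp_pos: [467.7, 3.4, 141.9]
orientation: [[-0.961, 0.278, -0.002], [0.278, 0.961, -0.0], [0.001, -0.001, -1.0]]
force: [0.3, 0.8, 0.4]
grip_width: 84.7
grasp_force: 0.0
```

Request:
move_arm(motion=[[0,0,0,0],[0,0,0,0],[0,0,0,0],[0,0,0,0],[0,0,0,0],[0,0,0,0],[0,0,0,0],[0,0,0,0]], hand=0.03)

```text
time: 3.92
tcp_pos: [468.6, 3.0, 143.4]
orientation: [[-0.96, 0.279, 0.002], [0.279, 0.96, 0.001], [-0.002, 0.001, -1.0]]
force: [-0.9, 1.3, 10.0]
grip_width: 44.5
grasp_force: 60.0
```

```bash
python3 - <<'E'
from h import *
s=sensors.read_state(); print(s['tcp_pos'],s['force'],s['grip_width'],s['grasp_force'])
p=s['tcp_pos']
go(p[0],p[1],215,n=4)
go(513,-335,215,n=11,s0=[p[0],p[1],215,73.9])
E
```

```text
[468.63871942   2.99649675 143.38391538] [-0.88772948  1.27364803  9.96887154] 44.47714010869553 59.99315857887268
pos [468.6   3.  143.4] phi 73.8 n 4 grip 44.5 60.0 t 3.92 F [-0.9  1.3 10. ]
[[0.0,0.0,-0.0179,-0.0],[0.0,0.0,-0.0179,-0.0],[0.0,0.0,-0.0179,-0.0],[0.0,0.0,-0.0179,-0.0]]
pos [468.6   3.  215. ] phi 73.9 n 11 grip 44.5 60.0 t 3.92 F [-0.9  1.3 10. ]
[[-0.0124,-0.0284,0.0,-0.0],[-0.0124,-0.0284,0.0,-0.0],[-0.0124,-0.0284,0.0,-0.0],[-0.0124,-0.0284,0.0,-0.0],[-0.0124,-0.0284,0.0,-0.0],[-0.0124,-0.0284,0.0,-0.0],[-0.0124,-0.0284,0.0,-0.0],[-0.0124,-0.0284,0.0,-0.0]]
[[-0.0124,-0.0284,0.0,-0.0],[-0.0124,-0.0284,0.0,-0.0],[-0.0124,-0.0284,0.0,-0.0]]
```

Request:
move_arm(motion=[[0,0,-0.01,0],[0,0,-0.02,0],[0,0,-0.025,0],[0,0,-0.025,0],[-0.006,-0.014,0,0],[-0.0124,-0.0284,0,0],[-0.0124,-0.0284,0,0],[-0.0124,-0.0284,0,0]])

```text
time: 4.58
tcp_pos: [482.0, -105.4, 223.0]
orientation: [[-0.961, 0.278, 0.002], [0.278, 0.961, 0.0], [-0.001, 0.0, -1.0]]
force: [0.3, -0.5, -0.3]
grip_width: 44.5
grasp_force: 61.2
```

Request:
move_arm(motion=[[-0.0124,-0.0284,0,0],[-0.0124,-0.0284,0,0],[-0.008,-0.019,0,0],[-0.003,-0.008,0,0],[0,0,0,0],[0,0,0,0],[0,0,0,0],[0,0,0,0]])

```text
time: 5.25
tcp_pos: [492.9, -193.2, 222.2]
orientation: [[-0.961, 0.277, 0.0], [0.277, 0.961, 0.001], [0.0, 0.001, -1.0]]
force: [0.7, 0.1, -0.7]
grip_width: 44.4
grasp_force: 61.3
```

```bash
python3 - <<'E'
from h import *
c=snap('wrist','w3'); s=sensors.read_state(); print(s['tcp_pos'],s['force'],s['grip_width'],s['grasp_force'])
print(proj(c,[[513,-335,60]]))
E
```

```text
[ 492.94301265 -193.38988913  222.19684422] [-0.65798941 -0.08155853 -1.35731868] 44.33919413319942 61.25731587409973
[[124.25471702 231.17448435]]
```

View pics/w3.png

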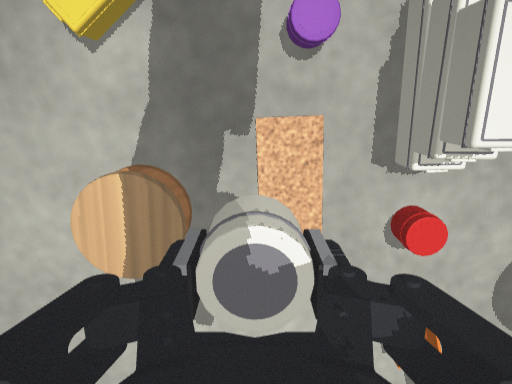

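The pot is held upright. The stand's top disc spans about columns 71–185 and rows 170–278, centred near (127,224). I'm fitting its circle.

```bash
python3 - <<'E'
from h import *
from scipy.optimize import least_squares
c=load('w3'); h=cv2.cvtColor(c['frame'],cv2.COLOR_RGB2HSV)
m=((h[...,1]>60)&(h[...,0]<25)).astype(np.uint8); m[:,200:]=0; m[:130]=0
k=max(cv2.findContours(m,cv2.RETR_EXTERNAL,cv2.CHAIN_APPROX_NONE)[0],key=cv2.contourArea)[:,0]
sel=k[((k-[127,224])@np.array([-0.8,0.6])>0)]; print(len(sel),k.min(0),k.max(0))
w=ray(c,sel,60)[:,:2]
f=least_squares(lambda q:np.hypot(*(w-q[:2]).T)-q[2],[513,-335,57],loss='soft_l1'); print(f.x, abs(f.fun).mean())
f2=least_squares(lambda q:np.hypot(*(w-q[:2]).T)-56.5,[513,-335],loss='soft_l1'); print(f2.x, abs(f2.fun).mean())
t=load('top0'); h=cv2.cvtColor(t['frame'],cv2.COLOR_RGB2HSV); m=((h[...,1]>60)&(h[...,0]<25)).astype(np.uint8); m[:,:360]=0; m[:,430:]=0
k=max(cv2.findContours(m,cv2.RETR_EXTERNAL,cv2.CHAIN_APPROX_NONE)[0],key=cv2.contourArea)[:,0]
sel=k[k[:,0]>392];w=ray(t,sel,60)[:,:2]
print(least_squares(lambda q:np.hypot(*(w-q[:2]).T)-56.5,[513,-335],loss='soft_l1').x)
# pot lid under the fingers, as held
z=222.2+(177-143.4); print(ray(c,[[255.5,281]],z))
go(f2.x[0],f2.x[1],222.2)
E
```

```text
157 [ 70 164] [191 278]
[ 510.24867535 -333.73099027   53.84416566] 0.9232852950671643
[ 509.86425481 -330.43831133] 1.266349286638415
[ 512.86720405 -332.73719718]
[[ 491.03212903 -192.90123789  255.8       ]]
pos [ 492.9 -193.4  222.2] phi 73.92 n 5 grip 44.3 61.3 t 5.3 F [-0.7 -0.1 -1.4]
[[-0.0108,-0.0254,-0.0,-0.0],[-0.0108,-0.0254,-0.0,-0.0],[-0.0108,-0.0254,-0.0,-0.0],[-0.0108,-0.0254,-0.0,-0.0],[-0.0108,-0.0254,-0.0,-0.0]]
```

Request:
move_arm(motion=[[-0.006,-0.0135,0,0],[-0.0125,-0.028,0,0],[-0.0135,-0.0295,0,0],[-0.0135,-0.0295,0,0],[-0.009,-0.02,0,0],[-0.0032,-0.0075,0,0],[0,0,0.02,0],[0,0,0.035,0]])

```text
time: 5.97
tcp_pos: [514.6, -335.0, 169.7]
orientation: [[-0.96, 0.279, 0.006], [0.279, 0.96, -0.003], [-0.007, -0.001, -1.0]]
force: [2.4, -0.2, -1.0]
grip_width: 44.8
grasp_force: 61.3
```

Request:
move_arm(motion=[[0,0,0.035,0],[0,0,0.03,0],[0,0,0.017,0],[0,0,0.008,0],[0,0,0.002,0],[0,0,0.001,0],[0,0,0,0],[0,0,0,0]])

```text
time: 6.63
tcp_pos: [513.3, -334.3, 75.6]
orientation: [[-0.96, 0.279, 0.002], [0.279, 0.96, -0.001], [-0.002, -0.001, -1.0]]
force: [-0.8, 0.1, -1.0]
grip_width: 44.8
grasp_force: 61.3
```

```bash
python3 - <<'E'
from h import *
s=sensors.read_state(); print(s['tcp_pos'],s['force'],s['grip_width'])
c=snap('wrist','w4'); snap('scene','s4');a=cv2.imread('pics/w4.png');b=cv2.imread('pics/s4.png')[150:290,60:240]
b=cv2.resize(b,(494,384)); cv2.imwrite('pics/v4.png',cv2.resize(np.hstack([a,b]),None,fx=.79,fy=.79))
E
```

```text
[ 513.27188041 -334.28994714   75.57773623] [-0.79515813  0.08121478 -0.96206936] 44.8452740337156
```

View pics/v4.png

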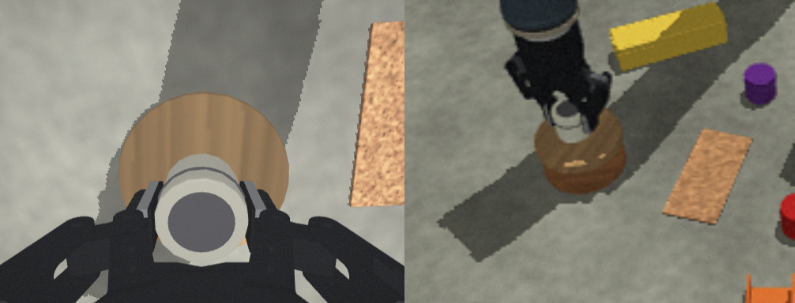

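The pot is just above the stand. In the left half of the picture, the disc spans columns 120–289 and the pot lid is centred at 201, so I need a small shift in +y. I'm fitting the visible rim for x as well.

```bash
python3 - <<'E'
from h import *
from scipy.optimize import least_squares
c=load('w4'); h=cv2.cvtColor(c['frame'],cv2.COLOR_RGB2HSV)
m=((h[...,1]>60)&(h[...,0]<25)).astype(np.uint8); m[:,400:]=0
P=[]
for u in range(165,355,3):
    v=np.flatnonzero(m[:230,u]); 
    if len(v): P.append((u,v[0]))
for v in range(140,215,3):
    u=np.flatnonzero(m[v]); P+= [(u[0],v),(u[-1],v)]
w=ray(c,P,60)[:,:2]
for r in (None,57):
    f=least_squares(lambda q:np.hypot(*(w-q[:2]).T)-(q[2] if r is None else r),[513,-335,57],loss='soft_l1'); print(f.x,abs(f.fun).mean())
print('pot top',ray(c,[[201/.79,221.5/.79]],75.6+33.6))
E
```

```text
[ 509.28842859 -332.18185398   54.9326853 ] 0.15655219523049013
[ 511.78909317 -332.92885298   57.        ] 0.5823069940811542
pot top [[ 510.92968617 -334.23709864  109.2       ]]
```

Request:
move_arm(motion=[[0.0007,0.0016,0.002,0],[0,0,0.002,0],[0,0,0.001,0],[0,0,0.0005,0],[0,0,0,0],[0,0,0,0]])

```text
time: 7.23
tcp_pos: [512.2, -332.3, 68.6]
orientation: [[-0.96, 0.279, -0.0], [0.279, 0.96, -0.0], [0.0, -0.0, -1.0]]
force: [-0.2, -0.2, -1.1]
grip_width: 44.6
grasp_force: 61.4
```

Request:
move_arm(motion=[[0,0,0.0005,0],[0,0,0.0005,0],[0,0,0,0],[0,0,0,0]])

```text
time: 7.57
tcp_pos: [512.2, -332.3, 68.4]
orientation: [[-0.96, 0.279, 0.0], [0.279, 0.96, -0.0], [-0.0, 0.0, -1.0]]
force: [-3.0, 1.9, 9.6]
grip_width: 44.4
grasp_force: 62.0
```

Request:
move_arm(motion=[[0,0,0,0],[0,0,0,0],[0,0,0,0],[0,0,0,0],[0,0,0,0],[0,0,0,0],[0,0,-0.01,0],[0,0,-0.02,0]], hand=0.085)

```text
time: 8.23
tcp_pos: [511.0, -331.4, 96.4]
orientation: [[-0.96, 0.279, -0.004], [0.279, 0.96, 0.002], [0.004, 0.001, -1.0]]
force: [-0.3, 0.1, 0.1]
grip_width: 85.3
grasp_force: 0.0
```

Request:
move_arm(motion=[[0,0,-0.03,0],[0,0,-0.035,0],[0,0,-0.035,0],[0,0,-0.035,0],[0,0,-0.03,0],[0.008,0.015,-0.01,0],[0.013,0.03,0,0],[0.013,0.03,0,0]])

```text
time: 8.9
tcp_pos: [500.2, -251.1, 274.3]
orientation: [[-0.96, 0.282, 0.002], [0.282, 0.96, -0.001], [-0.003, -0.001, -1.0]]
force: [0.6, 0.5, -0.5]
grip_width: 85.2
grasp_force: 0.0
```

Request:
move_arm(motion=[[0.013,0.03,0,0],[0.013,0.03,0,0],[0.013,0.03,0,0],[0.013,0.03,0,0],[0.013,0.03,0,0],[0.013,0.03,0,0],[0.013,0.03,0,0],[0.013,0.03,0,0]])

```text
time: 9.57
tcp_pos: [467.1, 10.1, 273.5]
orientation: [[-0.96, 0.279, 0.001], [0.279, 0.96, 0.0], [-0.001, 0.0, -1.0]]
force: [0.1, -0.2, -0.6]
grip_width: 84.9
grasp_force: 0.0
```

Request:
move_arm(motion=[[0.008,0.02,0,0],[0.004,0.01,0,0],[0,0,0,0],[0,0,0,0],[0,0,0,0],[0,0,0,0]])

```text
time: 10.07
tcp_pos: [464.5, 39.5, 272.8]
orientation: [[-0.96, 0.281, 0.0], [0.281, 0.96, -0.0], [-0.0, -0.0, -1.0]]
force: [0.4, -0.5, 0.4]
grip_width: 85.3
grasp_force: 0.0
```

```bash
python3 - <<'E'
from h import *
s=sensors.read_state(); print(s['tcp_pos'],s['force'],s['grip_width'])
c=snap('wrist','w5'); snap('top','t5');a=cv2.imread('pics/w5.png');b=cv2.imread('pics/t5.png')[130:240,330:460]
b=cv2.resize(b,(454,384)); cv2.imwrite('pics/v5.png',cv2.resize(np.hstack([a,b]),None,fx=.82,fy=.82))
E
```

```text
[464.54275834  39.50607609 272.82672644] [ 0.39662835 -0.45321348  0.40836189] 85.26634195337732
```

View pics/v5.png

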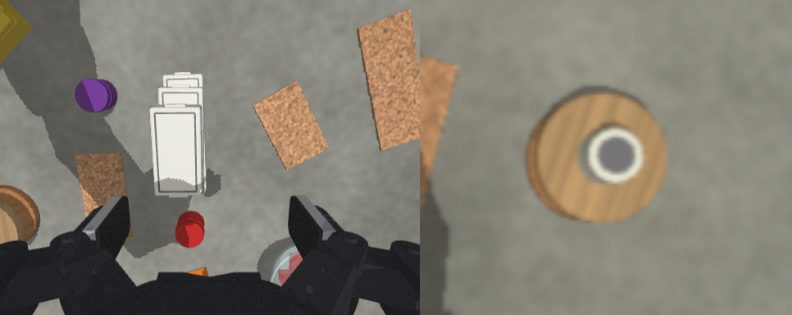

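The pot stands centred on the stand: allowing for parallax, the disc centre at (602,154) agrees with the pot at (615,154) in the right half. The short tier's top face is at full-resolution pixels of about (183–246, 133–238). I'm measuring its inset grey outline.

```bash
python3 - <<'E'
from h import *
c=load('w5'); g=c['frame'].astype(int).min(2)
for v in range(145,215,14): print(v,'170:',g[v,176:256].tolist())
print('col214 from 120',g[120:245,214].tolist())
E
```

```text
145 170: [139, 138, 139, 138, 136, 136, 129, 198, 213, 226, 225, 209, 126, 124, 205, 226, 225, 226, 226, 226, 226, 226, 226, 226, 228, 226, 227, 226, 226, 227, 226, 226, 227, 226, 227, 227, 227, 228, 228, 228, 228, 227, 227, 227, 226, 227, 227, 227, 229, 227, 228, 226, 228, 228, 228, 229, 228, 227, 228, 229, 203, 127, 129, 228, 228, 227, 219, 213, 160, 128, 189, 137, 154, 130, 132, 128, 130, 130, 129, 132]
159 170: [142, 140, 138, 139, 137, 136, 135, 128, 202, 215, 225, 225, 179, 122, 118, 225, 226, 227, 226, 227, 226, 225, 227, 227, 227, 225, 225, 225, 225, 228, 228, 227, 227, 227, 227, 227, 226, 226, 228, 227, 228, 227, 227, 227, 228, 227, 227, 227, 227, 228, 227, 226, 227, 227, 227, 229, 229, 228, 228, 227, 227, 130, 124, 211, 227, 228, 220, 211, 174, 126, 174, 138, 139, 127, 133, 133, 126, 126, 126, 125]
173 170: [135, 132, 135, 133, 133, 134, 135, 135, 121, 194, 216, 225, 225, 180, 124, 154, 224, 225, 225, 225, 226, 224, 225, 225, 225, 225, 225, 226, 226, 225, 227, 228, 229, 227, 227, 227, 225, 227, 227, 226, 226, 227, 226, 227, 227, 228, 227, 228, 227, 228, 228, 228, 228, 228, 
[... 886 characters left out ...]
16, 211, 147, 112, 144, 153, 214, 160, 116, 125, 127, 127, 125]
col214 from 120 [229, 229, 227, 227, 227, 229, 188, 194, 230, 227, 191, 201, 220, 225, 226, 227, 202, 156, 149, 213, 228, 226, 228, 228, 228, 228, 228, 226, 226, 228, 227, 228, 228, 227, 227, 227, 227, 227, 227, 228, 228, 226, 227, 227, 226, 228, 226, 227, 228, 227, 226, 227, 226, 227, 228, 228, 228, 228, 225, 227, 227, 227, 226, 227, 227, 226, 227, 227, 226, 225, 226, 227, 226, 227, 225, 225, 226, 226, 226, 226, 226, 226, 226, 225, 226, 226, 225, 225, 225, 225, 226, 226, 225, 225, 225, 225, 224, 187, 150, 149, 148, 148, 148, 149, 147, 146, 147, 150, 146, 147, 148, 145, 126, 93, 103, 134, 146, 143, 141, 147, 119, 91, 87, 91, 88]
```

```bash
cat >> h.py <<'E'
def quad(c,L,R,T,B,z):
    """L,R: two (u,v) points on left/right line; T,B one point (u,v) on far/near line -> centre, yaw, width, length on plane z"""
    l=ray(c,L,z)[:,:2]; r=ray(c,R,z)[:,:2]; t,b=ray(c,[T,B],z)[:,:2]
    d=(l[1]-l[0])/np.linalg.norm(l[1]-l[0])+(r[1]-r[0])/np.linalg.norm(r[1]-r[0]); d/=np.linalg.norm(d); n=np.array([-d[1],d[0]])
    yl,yr=(l@n).mean(),(r@n).mean(); 
    a=lambda p:np.degrees(np.arctan2(p[1,1]-p[0,1],p[1,0]-p[0,0]))
    C=n*(yl+yr)/2+d*((t+b)@d)/2
    print('centre',C.round(1),'yaw',round(float(np.degrees(np.arctan2(d[1],d[0]))),2),'l/r yaw',a(l).round(2),a(r).round(2),'width',round(abs(yl-yr),1),'len',round(abs((t-b)@d),1)); return C,d
E
python3 - <<'E'
from h import *
c=load('w5')
C,d=quad(c,[(188.5,145),(191.8,201)],[(237.3,145),(238.5,201)],(214,137.3),(214,233.2),135)
quad(c,[(182.8,145),(187.0,201)],[(243.8,145),(244.8,201)],(214,130.5),(214,239.7),135)
go(C[0],C[1],97,phi=np.degrees(np.arctan2(d[1],d[0]))+90,n=8)
E
```

```text
centre [461.   3.] yaw -15.94 l/r yaw -15.98 -15.89 width 41.9 len 87.7
centre [461.5   3.5] yaw -15.56 l/r yaw -15.32 -15.8 width 52.1 len 99.9
pos [464.6  39.8 272.7] phi 73.69 n 8 grip 85.1 0.0 t 10.17 F [ 0.  -0.4 -0.3]
[[-0.0009,-0.0045,0.022,-0.0008],[-0.0009,-0.0045,0.022,-0.0008],[-0.0009,-0.0045,0.022,-0.0008],[-0.0009,-0.0045,0.022,-0.0008],[-0.0008,-0.0045,0.022,-0.0008],[-0.0008,-0.0045,0.022,-0.0008],[-0.0008,-0.0045,0.022,-0.0008],[-0.0008,-0.0045,0.022,-0.0008]]
```

Request:
move_arm(motion=[[-0.002,-0.012,0.02,-0.002],[-0.003,-0.014,0.03,-0.003],[-0.0019,-0.01,0.03,-0.002],[0,0,0.03,0],[0,0,0.03,0],[0,0,0.022,0],[0,0,0.01,0],[0,0,0.004,0]])

```text
time: 10.83
tcp_pos: [460.2, 3.6, 94.8]
orientation: [[-0.962, 0.274, -0.003], [0.274, 0.962, -0.001], [0.003, -0.002, -1.0]]
force: [-0.7, -0.2, -0.0]
grip_width: 85.2
grasp_force: 0.0
```

Request:
move_arm(motion=[[0,0,0,0],[0,0,0,0]])

```text
time: 11.0
tcp_pos: [461.5, 4.1, 97.0]
orientation: [[-0.962, 0.273, 0.0], [0.273, 0.962, -0.0], [-0.0, 0.0, -1.0]]
force: [-0.4, -0.2, -0.1]
grip_width: 85.0
grasp_force: 0.0
```

Request:
move_arm(motion=[[0,0,0,0],[0,0,0,0],[0,0,0,0],[0,0,0,0],[0,0,0,0],[0,0,0,0],[0,0,0,0],[0,0,0,0]], hand=0.04)

```text
time: 11.67
tcp_pos: [461.5, 4.2, 97.5]
orientation: [[-0.962, 0.273, 0.002], [0.273, 0.962, -0.0], [-0.001, 0.0, -1.0]]
force: [-1.7, -1.9, 8.3]
grip_width: 53.5
grasp_force: 61.8
```

```bash
python3 - <<'E'
from h import *
s=sensors.read_state(); p=s['tcp_pos']
go(p[0],p[1],190)
go(500.8,160.7,190,phi=103.5,s0=[p[0],p[1],190,74.2])
E
```

```text
pos [461.5   4.2  97.5] phi 74.18 n 3 grip 53.5 61.8 t 11.67 F [-1.7 -1.9  8.3]
[[0.0,0.0,-0.0308,-0.0],[0.0,0.0,-0.0308,-0.0],[0.0,0.0,-0.0308,-0.0]]
pos [461.5   4.2 190. ] phi 74.2 n 5 grip 53.5 61.8 t 11.67 F [-1.7 -1.9  8.3]
[[0.001,0.0323,0.0,-0.1023],[-0.0023,0.0322,0.0,-0.1023],[-0.0056,0.0318,0.0,-0.1023],[-0.0088,0.031,0.0,-0.1023],[-0.0119,0.03,0.0,-0.1023]]
```

Request:
move_arm(motion=[[0,0,-0.008,0],[0,0,-0.015,0],[0,0,-0.02,0],[0,0,-0.02,0],[0,0,-0.012,0],[0,0,-0.003,0]])

```text
time: 12.17
tcp_pos: [462.0, 4.5, 177.1]
orientation: [[-0.962, 0.272, 0.004], [0.272, 0.962, 0.001], [-0.003, 0.001, -1.0]]
force: [0.9, -1.2, -2.8]
grip_width: 52.8
grasp_force: 63.4
```

Request:
move_arm(motion=[[0.0006,0.0202,0,-0.064],[-0.0007,0.0202,0,-0.064],[-0.002,0.0201,0,-0.064],[-0.0033,0.0199,0,-0.064],[-0.0045,0.0197,0,-0.064],[-0.0058,0.0193,0,-0.064],[-0.007,0.0189,0,-0.064],[-0.0082,0.0184,0,-0.064]])

```text
time: 12.83
tcp_pos: [500.8, 163.2, 174.3]
orientation: [[-0.971, -0.241, -0.0], [-0.241, 0.971, -0.0], [0.0, -0.0, -1.0]]
force: [0.1, -0.1, -2.3]
grip_width: 53.2
grasp_force: 63.6
```

Request:
move_arm(motion=[[0,0,0.005,0],[0,0,0.02,0],[0,0,0.03,0],[0,0,0.025,0],[0,0,0.015,0],[0,0,0.005,0],[0,0,0,0],[0,0,0,0]])

```text
time: 13.5
tcp_pos: [500.9, 161.4, 74.9]
orientation: [[-0.972, -0.235, 0.0], [-0.235, 0.972, 0.0], [-0.0, 0.0, -1.0]]
force: [0.5, 0.2, -1.9]
grip_width: 53.3
grasp_force: 63.6
```

```bash
python3 - <<'E'
from h import *
s=sensors.read_state(); print(s['tcp_pos'],s['force'],s['grip_width'])
c=snap('wrist','w6')
cv2.imwrite('pics/v6.png',cv2.resize(cv2.imread('pics/w6.png'),None,fx=1.5,fy=1.5))
go(500.8,160.7,60,103.5,n=2)
E
```

```text
[500.93179784 161.42268783  74.90475213] [ 0.54689588  0.16042032 -1.87511472] 53.257323026782856
pos [501.3 161.5  75.4] phi 103.58 n 2 grip 53.4 63.6 t 13.55 F [ 0.7 -0.5 -2.4]
[[0.0003,-0.0003,0.0077,0.0007],[0.0003,-0.0003,0.0077,0.0007]]
```

View pics/v6.png

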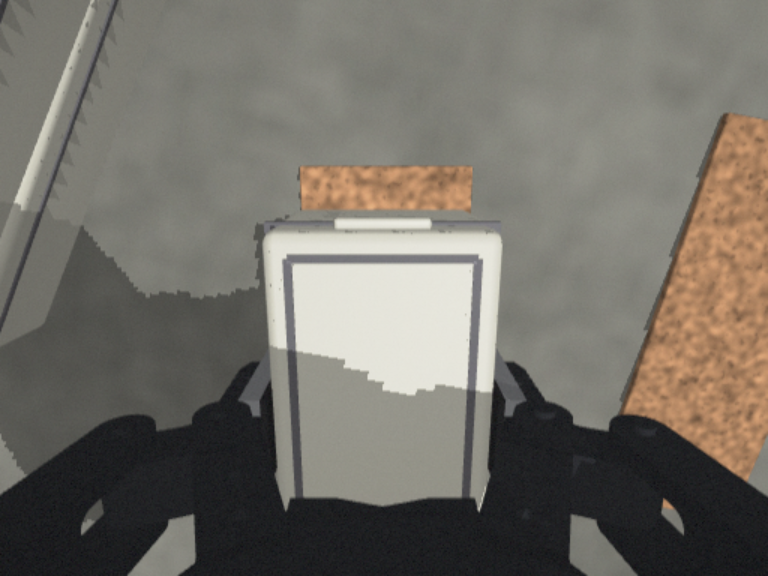

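The tier is held above its mat. The visible mat strip has corners at about (200,110.7) and (314.7,110.7) in camera pixels, and the tier's grey outline is at columns 192–319.

```bash
python3 - <<'E'
from h import *
c=load('w6'); h=cork(c); 
P=[(u,np.flatnonzero(h[90:145,u])[0]+90) for u in range(206,310,4)]
Lf=[np.flatnonzero(h[v,190:330])[0]+190 for v in range(114,138,3)]; Rt=[np.flatnonzero(h[v,190:330])[-1]+191 for v in range(114,138,3)]
print(Lf,Rt,P[0],P[-1])
e=ray(c,P,4)[:,:2]; f=np.polyfit(e[:,1],e[:,0],1); print('end-edge yaw',np.degrees(np.arctan(-f[0])))
v=np.mean([p[1] for p in P]); q=ray(c,[(np.mean(Lf),126),(np.mean(Rt),126),(np.mean(Lf+Rt),v)],4)
print('strip L,R',q[:2].round(1),'width',np.linalg.norm(q[0]-q[1]).round(1),'end mid',q[2].round(1))
y=np.radians(13.5); print('expected end',500.8-60*np.cos(y),160.7-60*np.sin(y))
print('tier end line mid (inset 6)',ray(c,[((284+482)/3,258/1.5)],112.7),'L/R line yaw',)
l=ray(c,[(286/1.5,262/1.5),(298/1.5,495/1.5),(480/1.5,262/1.5),(466/1.5,495/1.5)],112.7)[:,:2]
for a,b in((0,1),(2,3)): print(np.degrees(np.arctan2(*(l[b]-l[a])[::-1])))
print((l[0]+l[2])/2,(l[1]+l[3])/2)
E
```

```text
[np.int64(200), np.int64(200), np.int64(200), np.int64(200), np.int64(200), np.int64(200), np.int64(201), np.int64(201)] [np.int64(315), np.int64(315), np.int64(315), np.int64(315), np.int64(314), np.int64(314), np.int64(314), np.int64(314)] (206, np.int64(111)) (306, np.int64(111))
end-edge yaw 13.580772697274654
strip L,R [[459.1 115.1   4. ]
 [441.9 186.5   4. ]] width 73.4 end mid [441.4 148.6   4. ]
expected end 442.4578047761394 146.69327816864566
tier end line mid (inset 6) [[457.79810297 150.92288737 112.7       ]] L/R line yaw
13.537420405948467
13.218837204792937
[458.66137394 151.13250164] [516.46622802 164.88023931]
```

Request:
move_arm(motion=[[0.0003,0.0009,0.01,0],[0,0,0.02,0],[0,0,0.018,0],[0,0,0.009,0],[0,0,0.003,0],[0,0,0.001,0],[0,0,0,0],[0,0,0,0]])

```text
time: 14.22
tcp_pos: [500.6, 162.0, 14.4]
orientation: [[-0.972, -0.234, 0.001], [-0.234, 0.972, 0.0], [-0.001, 0.0, -1.0]]
force: [-0.3, 0.4, -2.3]
grip_width: 53.2
grasp_force: 63.6
```

Request:
move_arm(motion=[[0,0,0.0012,0],[0,0,0.0008,0],[0,0,0,0],[0,0,0,0]])

```text
time: 14.55
tcp_pos: [500.2, 161.8, 11.8]
orientation: [[-0.972, -0.234, 0.0], [-0.234, 0.972, 0.0], [-0.0, 0.0, -1.0]]
force: [0.2, -0.5, -1.4]
grip_width: 53.2
grasp_force: 63.6
```

Request:
move_arm(motion=[[0,0,0.0006,0],[0,0,0.0004,0],[0,0,0,0],[0,0,0,0]])

```text
time: 14.88
tcp_pos: [500.1, 161.8, 11.6]
orientation: [[-0.972, -0.234, 0.001], [-0.234, 0.972, 0.0], [-0.001, 0.0, -1.0]]
force: [-3.1, -0.9, 12.7]
grip_width: 53.1
grasp_force: 65.3
```

Request:
move_arm(motion=[[0,0,0,0],[0,0,0,0],[0,0,0,0],[0,0,0,0],[0,0,0,0],[0,0,0,0],[0,0,-0.01,0],[0,0,-0.03,0]], hand=0.085)

```text
time: 15.55
tcp_pos: [498.0, 161.1, 48.6]
orientation: [[-0.972, -0.234, -0.006], [-0.234, 0.972, -0.002], [0.006, -0.001, -1.0]]
force: [-0.7, -0.1, 0.3]
grip_width: 85.1
grasp_force: 0.0
```

Request:
move_arm(motion=[[0,0,-0.035,0],[0,0,-0.035,0],[0,0,-0.035,0],[0,0,-0.035,0],[0,0,-0.035,0],[0,0,-0.02,0],[0,0,0,0],[0,0,0,0]])

```text
time: 16.22
tcp_pos: [500.4, 161.9, 247.3]
orientation: [[-0.972, -0.234, 0.003], [-0.234, 0.972, 0.001], [-0.003, 0.001, -1.0]]
force: [-0.8, 0.7, -0.9]
grip_width: 84.9
grasp_force: 0.0
```

```bash
python3 - <<'E'
from h import *
go(475,10,240,phi=74.2,n=8)
c=snap('wrist','w7')
E
```

```text
pos [500.4 161.9 247.3] phi 103.53 n 8 grip 84.9 0.0 t 16.22 F [-0.8  0.7 -0.9]
[[0.0075,-0.0177,0.0009,0.064],[0.0064,-0.0182,0.0009,0.064],[0.0052,-0.0185,0.0009,0.064],[0.004,-0.0188,0.0009,0.064],[0.0028,-0.019,0.0009,0.064],[0.0016,-0.0192,0.0009,0.064],[0.0003,-0.0192,0.0009,0.064],[-0.0009,-0.0192,0.0009,0.064]]
```

Request:
move_arm(motion=[[0.0075,-0.0177,0.001,0.064],[0.0064,-0.0182,0.001,0.064],[0.0052,-0.0185,0.001,0.064],[0.004,-0.0188,0.001,0.064],[0.0028,-0.019,0.001,0.064],[0.0016,-0.0192,0.001,0.064],[0.0003,-0.0192,0.001,0.064],[-0.0009,-0.0192,0,0.064]])

```text
time: 16.93
tcp_pos: [474.2, 7.9, 238.5]
orientation: [[-0.96, 0.279, -0.0], [0.279, 0.96, -0.0], [0.0, -0.0, -1.0]]
force: [0.8, -0.6, 0.4]
grip_width: 85.2
grasp_force: 0.0
```

Request:
move_arm(motion=[[0,0,0,0],[0,0,0,0],[0,0,0,0],[0,0,0,0]])

```text
time: 17.27
tcp_pos: [474.9, 10.6, 238.6]
orientation: [[-0.962, 0.272, 0.0], [0.272, 0.962, 0.0], [0.0, 0.0, -1.0]]
force: [0.4, -0.3, 0.1]
grip_width: 85.1
grasp_force: 0.0
```

```bash
python3 - <<'E'
from h import *
s=sensors.read_state(); print(s['tcp_pos'])
c=snap('wrist','w8')
a=cv2.imread('pics/w7.png');b=cv2.imread('pics/w8.png'); cv2.imwrite('pics/v8.png',cv2.resize(np.hstack([a,b]),None,fx=.78,fy=.78))
E
```

```text
[474.87215017  10.57962083 238.57880469]
```

View pics/v8.png

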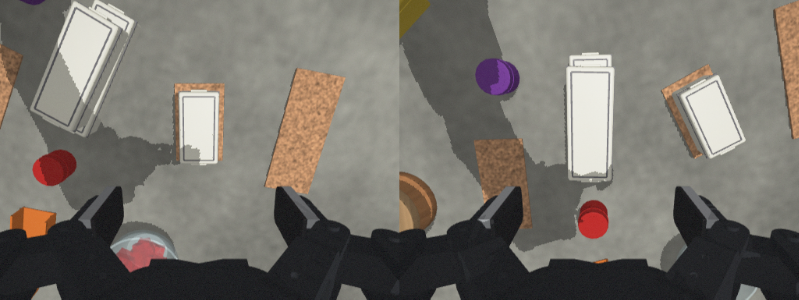

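The left half shows the short tier sitting on its mat. The right half shows the medium tier's top face at camera pixels of about (215–275, 85–232). I'm measuring both.

```bash
cat >> h.py <<'E'
def dark(g,lo,hi):
    w=np.clip(200-g[lo:hi].astype(float),0,None); return lo+(w*np.arange(hi-lo)).sum()/max(w.sum(),1e-9)
E
python3 - <<'E'
from h import *
c=load('w8'); g=c['frame'].astype(int).min(2)
for v in (110,190): print(v,g[v,208:284].tolist())
print('col 245',g[75:105,245].tolist(),'195..',g[195:245,245].tolist())
c=load('w7'); g=c['frame'].astype(int).min(2); h=cork(c)
for v in (140,180): print(v,g[v,215:295].tolist(), np.flatnonzero(h[v,200:300])[[0,-1]]+200)
print('col 255',g[100:140,255].tolist(),'180..',g[180:220,255].tolist(), np.flatnonzero(h[95:230,255])+95)
E
```

```text
110 [132, 132, 132, 84, 83, 84, 164, 203, 221, 226, 227, 164, 130, 145, 227, 227, 227, 228, 228, 228, 228, 228, 227, 228, 228, 227, 229, 228, 229, 227, 227, 229, 230, 229, 229, 229, 228, 229, 229, 228, 229, 229, 229, 229, 229, 230, 230, 230, 228, 231, 230, 230, 229, 230, 229, 229, 230, 231, 229, 216, 136, 135, 231, 230, 229, 218, 208, 140, 126, 127, 128, 124, 125, 125, 125, 121]
190 [129, 130, 127, 128, 128, 88, 87, 107, 200, 214, 224, 224, 178, 122, 179, 224, 224, 224, 225, 226, 224, 224, 224, 223, 225, 224, 223, 224, 224, 223, 225, 223, 224, 225, 223, 223, 224, 222, 224, 225, 224, 223, 224, 223, 225, 224, 223, 224, 224, 223, 225, 225, 224, 225, 225, 227, 226, 207, 123, 121, 225, 227, 224, 213, 189, 122, 125, 125, 126, 125, 129, 130, 128, 131, 132, 131]
col 245 [188, 140, 198, 225, 229, 231, 231, 223, 229, 224, 189, 202, 220, 226, 229, 228, 187, 138, 176, 221, 230, 228, 228, 228, 230, 230, 230, 229, 228, 229] 195.. [225, 224, 224, 224, 223, 224, 225, 223, 223, 223, 224, 221, 223, 225, 222, 223, 223, 223, 224, 223, 223, 224, 223, 224, 223, 224, 180, 146, 143, 146, 133, 101, 90, 131, 
[... 637 characters left out ...]
25, 225, 224, 224, 222, 225, 224, 224, 225, 225, 225, 225, 227, 224, 225, 224, 224, 224, 226, 224, 225, 224, 226, 226, 225, 224, 224, 182, 128, 198, 224, 223, 213, 155, 102, 98, 107, 105, 108, 116, 129, 130, 132, 132, 128, 127, 126, 129, 129] [226 285]
col 255 [135, 133, 137, 137, 138, 134, 120, 101, 100, 107, 108, 106, 103, 97, 105, 190, 224, 196, 188, 212, 221, 226, 219, 170, 153, 212, 228, 227, 227, 226, 227, 227, 227, 227, 226, 226, 227, 227, 228, 228] 180.. [225, 224, 225, 223, 225, 224, 224, 224, 224, 223, 225, 182, 146, 145, 203, 180, 143, 145, 145, 144, 144, 205, 182, 145, 125, 93, 115, 139, 191, 163, 139, 134, 129, 127, 128, 126, 123, 123, 125, 125] [107 108 109 110 111 112 113 114]
```

```bash
python3 - <<'E'
from h import *
c=load('w8'); g=c['frame'].astype(int).min(2)
L=[(dark(g[v],217,225),v) for v in (110,190)]; R=[(dark(g[v],262,272),v) for v in (110,190)]; print(L,R)
C,d=quad(c,L,R,(245,92.0),(245,226.6),90)
print('MEDIUM',C); go(C[0],C[1],53,phi=np.degrees(np.arctan2(d[1],d[0]))+90,n=7)
c=load('w7'); g=c['frame'].astype(int).min(2); h=cork(c)
L=[(dark(g[v],232,238),v) for v in (140,180)]; R=[(dark(g[v],271,277),v) for v in (140,180)]; print(L,R)
quad(c,L,R,(255,123.6),(255,205.2),49)
quad(c,[(223.5,120),(225,200)],[(286.5,120),(285.7,200)],(255,106.5),(255,209),4)
E
```

```text
[(np.float64(220.11801242236024), 110), (np.float64(220.9917355371901), 190)] [(np.float64(268.50387596899225), 110), (np.float64(266.5064102564103), 190)]
centre [459.6   4.4] yaw -16.65 l/r yaw -16.7 -16.6 width 41.9 len 122.8
MEDIUM [459.63821588   4.42368397]
pos [474.8  10.7 238.6] phi 74.27 n 7 grip 85.4 0.0 t 17.32 F [ 0.8  0.2 -0.2]
[[0.0018,-0.0015,0.0265,0.0023],[0.0018,-0.0015,0.0265,0.0023],[0.0018,-0.0015,0.0265,0.0023],[0.0018,-0.0015,0.0265,0.0023],[0.0018,-0.0015,0.0265,0.0023],[0.0018,-0.0015,0.0265,0.0023],[0.0018,-0.0015,0.0265,0.0023]]
[(np.float64(234.35897435897436), 140), (np.float64(234.78217821782178), 180)] [(np.float64(274.64814814814815), 140), (np.float64(273.82608695652175), 180)]
centre [499.9 161.4] yaw 13.23 l/r yaw 13.2 13.27 width 41.8 len 87.8
centre [501.3 162.7] yaw 13.8 l/r yaw 13.18 14.42 width 73.9 len 123.6
```

Request:
move_arm(motion=[[0.004,-0.004,0.015,0.005],[0.005,-0.004,0.03,0.006],[0.0036,-0.0025,0.035,0.005],[0,0,0.035,0],[0,0,0.035,0],[0,0,0.022,0],[0,0,0.01,0],[0,0,0.0035,0]])

```text
time: 17.98
tcp_pos: [458.8, 4.0, 51.1]
orientation: [[-0.958, 0.287, -0.003], [0.287, 0.958, -0.0], [0.003, -0.001, -1.0]]
force: [-0.2, -0.9, 0.4]
grip_width: 85.3
grasp_force: 0.0
```

Request:
move_arm(motion=[[0,0,0,0],[0,0,0,0]])

```text
time: 18.15
tcp_pos: [460.1, 3.7, 53.5]
orientation: [[-0.958, 0.287, 0.001], [0.287, 0.958, 0.0], [-0.0, 0.0, -1.0]]
force: [0.4, -0.2, 0.1]
grip_width: 85.2
grasp_force: 0.0
```

Request:
move_arm(motion=[[0,0,0,0],[0,0,0,0],[0,0,0,0],[0,0,0,0],[0,0,0,0],[0,0,0,0],[0,0,0,0],[0,0,0,0]], hand=0.04)

```text
time: 18.82
tcp_pos: [460.4, 3.8, 54.1]
orientation: [[-0.958, 0.287, 0.002], [0.287, 0.958, 0.001], [-0.002, 0.001, -1.0]]
force: [-0.5, 1.4, 9.1]
grip_width: 53.4
grasp_force: 61.9
```

```bash
python3 - <<'E'
from h import *
s=sensors.read_state(); p=s['tcp_pos']; h=np.degrees(np.arctan2(s['orientation'][1,1],s['orientation'][0,1]))
go(530.6,-162.5,130,phi=76.2,n=9,s0=[p[0],p[1],130,h])
E
```

```text
pos [460.4   3.8 130. ] phi 73.3 n 9 grip 53.4 61.9 t 18.82 F [-0.5  1.4  9.1]
[[-0.0128,-0.0155,0.0,-0.0056],[-0.0127,-0.0155,0.0,-0.0056],[-0.0126,-0.0156,0.0,-0.0056],[-0.0125,-0.0157,0.0,-0.0056],[-0.0124,-0.0157,0.0,-0.0056],[-0.0123,-0.0158,0.0,-0.0056],[-0.0123,-0.0159,0.0,-0.0056],[-0.0122,-0.0159,0.0,-0.0056]]
[[-0.0121,-0.016,0.0,-0.0056]]
```

Request:
move_arm(motion=[[0,0,-0.008,0],[0,0,-0.018,0],[0,0,-0.025,0],[0,0,-0.02,0],[-0.0063,-0.0077,-0.005,0],[-0.0128,-0.0155,0,-0.006],[-0.0127,-0.0155,0,-0.006],[-0.0126,-0.0156,0,-0.006]])

```text
time: 19.48
tcp_pos: [487.2, -62.4, 129.2]
orientation: [[-0.963, 0.269, 0.0], [0.269, 0.963, -0.0], [-0.0, -0.0, -1.0]]
force: [0.1, -0.6, -2.6]
grip_width: 53.4
grasp_force: 64.3
```

Request:
move_arm(motion=[[-0.0125,-0.0157,0,-0.006],[-0.0124,-0.0157,0,-0.006],[-0.0124,-0.0158,0,-0.006],[-0.0123,-0.0158,0,-0.006],[-0.0123,-0.0159,0,-0.005],[-0.0061,-0.008,0,-0.004],[0,0,0.02,0],[0,0,0.025,0]])

```text
time: 20.15
tcp_pos: [531.5, -164.2, 84.8]
orientation: [[-0.971, 0.24, 0.004], [0.24, 0.971, -0.001], [-0.004, -0.0, -1.0]]
force: [0.6, 0.4, -3.4]
grip_width: 53.0
grasp_force: 64.4
```

Request:
move_arm(motion=[[0,0,0.01,0],[0,0,0,0],[0,0,0,0],[0,0,0,0]])

```text
time: 20.48
tcp_pos: [530.8, -162.7, 75.0]
orientation: [[-0.971, 0.238, 0.001], [0.238, 0.971, -0.0], [-0.001, -0.0, -1.0]]
force: [-0.0, 0.2, -2.9]
grip_width: 53.1
grasp_force: 64.0
```

```bash
python3 - <<'E'
from h import *
s=sensors.read_state(); print(s['tcp_pos'],s['force'],s['grip_width'])
c=snap('wrist','w9')
cv2.imwrite('pics/v9.png',cv2.resize(cv2.imread('pics/w9.png'),None,fx=1.5,fy=1.5))
go(530.6,-162.9,60,76.2,n=2)
E
```

```text
[ 530.76720265 -162.70376329   74.96746346] [-0.00861897  0.23567307 -2.91328307] 53.07593481863773
pos [ 531.  -162.8   75.2] phi 76.22 n 2 grip 53.2 64.0 t 20.53 F [ 0.2 -0.3 -2.5]
[[0.0002,-0.0001,0.0076,0.0001],[0.0002,-0.0001,0.0076,0.0001]]
```

View pics/v9.png

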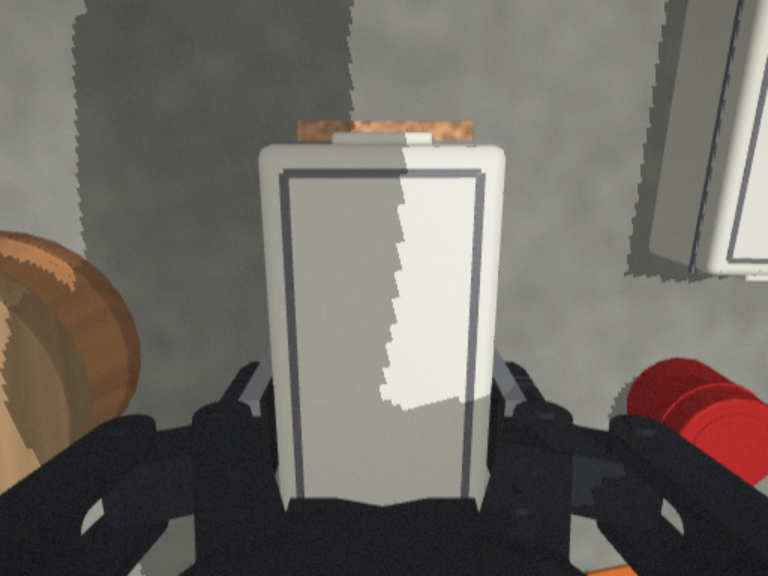

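The tier is held above the medium mat. The mat strip's top edge is at row 81 (camera pixels), columns about 198–316, and the tier's outline runs from 189 to 321.

```bash
cat >> h.py <<'E'
def strip(c,half,ztop,v0,v1,vt,iu,il,sgn=1):
    """mat strip beyond the tier: rows v0..v1 for the sides, vt0..vt1 search for end edge"""
    h=cork(c); h[:, :150]=0; h[:,360:]=0
    cols=[u for u in range(204,310,3)]; P=[(u,np.flatnonzero(h[vt[0]:vt[1],u])[0]+vt[0]-.5) for u in cols if h[vt[0]:vt[1],u].any()]
    L=[np.flatnonzero(h[v])[0]-.5 for v in range(v0,v1)]; R=[np.flatnonzero(h[v])[-1]+.5 for v in range(v0,v1)]
    e=ray(c,P,4)[:,:2]; f=np.polyfit(e[:,1],e[:,0],1); a=np.arctan(-f[0])
    m=ray(c,[((np.mean(L)+np.mean(R))/2,np.median([p[1] for p in P]))],4)[0,:2]
    q=ray(c,[(np.mean(L),(v0+v1)/2),(np.mean(R),(v0+v1)/2)],4); d=np.array([np.cos(a),np.sin(a)])
    print('mat yaw',np.degrees(a).round(2),'w',np.linalg.norm(q[1]-q[0]).round(1),'end',m.round(1),'centre',(m+half*d).round(1),'L',np.mean(L),'R',np.mean(R),'row',P[0][1],P[-1][1])
E
python3 - <<'E'
from h import *
c=load('w9')
strip(c,77.5,0,82,88,(70,95),0,0)
g=c['frame'].astype(int).min(2)
z=75.1+(90-54.1)
l=ray(c,[(284.5/1.5,180/1.5),(298/1.5,495/1.5),(481/1.5,180/1.5),(466/1.5,495/1.5),((284.5+481)/3,173/1.5)],z)[:,:2]
for a,b in((0,1),(2,3)): print(np.degrees(np.arctan2(*(l[b]-l[a])[::-1])))
a=np.radians(-13.78); print('tier centre',l[4]+61.4*np.array([np.cos(a),np.sin(a)]))
E
```

```text
mat yaw -14.24 w 73.4 end [ 454.2 -143.3] centre [ 529.3 -162.3] L 197.5 R 315.5 row 79.5 80.5
-14.265460168293872
-13.53561413935049
tier centre [ 529.94594078 -162.90193303]
```

Request:
move_arm(motion=[[0,0.0004,0.01,0],[0,0,0.02,0],[0,0,0.017,0],[0,0,0.009,0],[0,0,0.003,0],[0,0,0.001,0],[0,0,0,0],[0,0,0,0]])

```text
time: 21.2
tcp_pos: [530.9, -162.5, 14.9]
orientation: [[-0.971, 0.239, 0.001], [0.239, 0.971, -0.0], [-0.001, -0.0, -1.0]]
force: [0.3, 0.6, -3.0]
grip_width: 53.5
grasp_force: 64.1
```

Request:
move_arm(motion=[[0,0,0.0012,0],[0,0,0.001,0],[0,0,0,0],[0,0,0,0]])

```text
time: 21.53
tcp_pos: [530.9, -162.5, 13.2]
orientation: [[-0.971, 0.239, 0.002], [0.239, 0.971, -0.0], [-0.002, 0.0, -1.0]]
force: [-2.3, -0.4, 9.2]
grip_width: 53.2
grasp_force: 65.3
```

Request:
move_arm(motion=[[0,0,0.0006,0],[0,0,0.0004,0],[0,0,0,0],[0,0,0,0]])

```text
time: 21.87
tcp_pos: [531.0, -162.4, 13.1]
orientation: [[-0.971, 0.238, 0.002], [0.238, 0.971, -0.0], [-0.002, 0.0, -1.0]]
force: [-5.4, 3.0, 22.9]
grip_width: 53.2
grasp_force: 67.2
```

Request:
move_arm(motion=[[0,0,-0.0012,0],[0,0,0,0]])

```text
time: 22.03
tcp_pos: [530.9, -162.4, 13.2]
orientation: [[-0.971, 0.238, 0.002], [0.238, 0.971, -0.0], [-0.002, 0.0, -1.0]]
force: [-2.7, 1.5, 14.2]
grip_width: 53.4
grasp_force: 66.4
```

Request:
move_arm(motion=[[0,0,0,0],[0,0,0,0],[0,0,0,0],[0,0,0,0],[0,0,0,0],[0,0,0,0],[0,0,-0.01,0],[0,0,-0.03,0]], hand=0.085)

```text
time: 22.7
tcp_pos: [528.2, -161.6, 49.9]
orientation: [[-0.971, 0.238, -0.006], [0.238, 0.971, 0.001], [0.006, -0.0, -1.0]]
force: [-0.1, -0.1, 0.8]
grip_width: 85.2
grasp_force: 0.0
```

Request:
move_arm(motion=[[0,0,-0.035,0],[0,0,-0.035,0],[0,0,-0.035,0],[0,0,-0.035,0],[0,0,-0.02,0],[0,0,0,0],[0,0,0,0],[0,0,0,0]])

```text
time: 23.37
tcp_pos: [529.9, -162.1, 211.9]
orientation: [[-0.971, 0.238, -0.001], [0.238, 0.971, 0.0], [0.001, 0.0, -1.0]]
force: [0.0, 0.4, -1.0]
grip_width: 85.4
grasp_force: 0.0
```

```bash
python3 - <<'E'
from h import *
snap('wrist','w10')
go(485,8,215,phi=74,n=8)
E
```

```text
pos [ 529.6 -162.   211.4] phi 76.21 n 8 grip 85.2 0.0 t 23.42 F [-0.5  0.2  0.3]
[[0.0105,0.0193,-0.0005,0.0048],[0.0106,0.0193,-0.0005,0.0048],[0.0107,0.0192,-0.0005,0.0048],[0.0108,0.0192,-0.0005,0.0048],[0.0109,0.0191,-0.0005,0.0048],[0.0109,0.0191,-0.0005,0.0048],[0.011,0.019,-0.0005,0.0048],[0.0111,0.0189,-0.0005,0.0048]]
```

Request:
move_arm(motion=[[0.0105,0.0193,-0.0005,0.005],[0.0106,0.0193,-0.0005,0.005],[0.0107,0.0192,-0.0005,0.005],[0.0108,0.0192,-0.0005,0.005],[0.0109,0.0191,-0.0005,0.005],[0.0109,0.0191,-0.0005,0.005],[0.011,0.019,-0.0005,0.005],[0.0111,0.0189,-0.0005,0.005]])

```text
time: 24.08
tcp_pos: [484.7, 8.8, 214.9]
orientation: [[-0.961, 0.277, -0.003], [0.277, 0.961, -0.0], [0.002, -0.001, -1.0]]
force: [0.3, 1.0, -1.0]
grip_width: 85.1
grasp_force: 0.0
```

Request:
move_arm(motion=[[0,0,0,0],[0,0,0,0],[0,0,0,0],[0,0,0,0]])

```text
time: 24.42
tcp_pos: [485.8, 6.7, 215.6]
orientation: [[-0.96, 0.278, -0.001], [0.278, 0.96, -0.001], [0.001, -0.001, -1.0]]
force: [-0.1, 0.1, 0.1]
grip_width: 85.2
grasp_force: 0.0
```

```bash
python3 - <<'E'
from h import *
s=sensors.read_state(); print(s['tcp_pos'])
c=snap('wrist','w11')
a=cv2.imread('pics/w10.png');b=cv2.imread('pics/w11.png'); cv2.imwrite('pics/v11.png',cv2.resize(np.hstack([a,b]),None,fx=.78,fy=.78))
E
```

```text
[485.78185638   6.74691893 215.62588881]
```

View pics/v11.png

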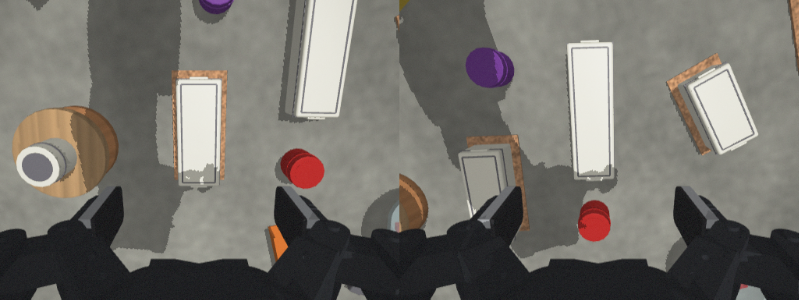

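The left half shows the medium tier on its mat. The right half shows the long tier alone, with its top face at camera pixels of about (215–275, 55–231).

```bash
python3 - <<'E'
from h import *
c=load('w11'); g=c['frame'].astype(int).min(2)
for v in (85,190): print(v,g[v,212:228].tolist(),g[v,260:280].tolist())
print('col 245',g[45:75,245].tolist(),'210..',g[210:240,245].tolist())
c=load('w10'); g=c['frame'].astype(int).min(2); h=cork(c)
for v in (120,190): print(v,g[v,226:242].tolist(),g[v,264:292].tolist(), np.flatnonzero(h[v,200:300])[[0,-1]]+200)
print('col 255',g[85:115,255].tolist(),'215..',g[215:245,255].tolist(), np.flatnonzero(h[70:230,245])+70)
E
```

```text
85 [128, 115, 83, 98, 165, 202, 223, 227, 227, 139, 133, 212, 227, 229, 227, 227] [230, 231, 230, 231, 231, 231, 232, 144, 142, 230, 231, 230, 218, 202, 135, 128, 132, 131, 128, 128]
190 [131, 135, 133, 132, 135, 134, 135, 131, 90, 99, 190, 209, 225, 224, 172, 119] [223, 224, 225, 224, 224, 225, 224, 224, 181, 121, 181, 225, 226, 215, 207, 123, 124, 124, 124, 121]
col 245 [121, 121, 119, 120, 120, 120, 163, 219, 222, 195, 205, 220, 230, 230, 212, 165, 142, 213, 229, 229, 230, 230, 229, 230, 230, 230, 229, 228, 230, 228] 210.. [223, 223, 223, 224, 222, 223, 222, 224, 182, 146, 147, 148, 144, 145, 124, 93, 100, 135, 145, 146, 152, 135, 103, 87, 86, 88, 91, 87, 91, 87]
120 [180, 204, 223, 225, 225, 133, 130, 224, 224, 227, 225, 225, 225, 226, 225, 225] [228, 228, 227, 227, 226, 227, 228, 229, 228, 227, 228, 228, 214, 134, 162, 228, 228, 225, 212, 183, 96, 90, 94, 88, 89, 93, 97, 128] [221 290]
190 [68, 105, 197, 213, 224, 224, 153, 120, 202, 223, 223, 224, 224, 223, 223, 223] [223, 224, 223, 223, 224, 224, 224, 224, 224, 225, 226, 179, 123, 169, 223, 227, 214, 208, 124, 114, 112, 111, 103, 101, 96, 131, 133, 131] [223 288]
col 255 [124, 124, 124, 124, 125, 114, 106, 105, 107, 113, 119, 121, 113, 148, 220, 225, 169, 192, 218, 224, 227, 218, 172, 132, 208, 227, 226, 227, 227, 227] 215.. [222, 221, 222, 220, 219, 178, 145, 141, 146, 146, 143, 145, 143, 141, 144, 143, 141, 143, 109, 92, 126, 143, 136, 140, 143, 109, 86, 85, 87, 93] [90 91 92 93 94 95 96 97]
```

```bash
python3 - <<'E'
from h import *
c=load('w11'); 
C,d=quad(c,[(221.6,85),(226.9,190)],[(267.5,85),(269.0,190)],(245,60.7),(245,235.3-9.9),45)
print('LARGE',C); go(C[0],C[1],9,phi=np.degrees(np.arctan2(d[1],d[0]))+90,n=8)
c=load('w10')
quad(c,[(231.5,120),(232.8,190)],[(277.4,120),(276.0,190)],(255,107.7),(255,248.8),49)
quad(c,[(220.5,120),(222.5,190)],[(290.5,120),(288.5,190)],(255,89.7),(255,248.8),4)
E
```

```text
centre [461.2   5.2] yaw -14.68 l/r yaw -14.65 -14.72 width 41.9 len 157.6
LARGE [461.16371548   5.21755409]
pos [485.9   6.7 215.7] phi 73.82 n 8 grip 84.9 0.0 t 24.47 F [-0.2 -0.3  0.5]
[[0.0029,-0.001,0.0258,-0.0033],[0.0029,-0.001,0.0258,-0.0033],[0.0029,-0.001,0.0258,-0.0033],[0.0029,-0.001,0.0258,-0.0033],[0.0029,-0.001,0.0258,-0.0033],[0.0029,-0.001,0.0258,-0.0033],[0.0029,-0.001,0.0258,-0.0033],[0.0029,-0.001,0.0258,-0.0033]]
centre [ 537.9 -164.7] yaw -13.84 l/r yaw -13.76 -13.92 width 41.9 len 139.3
centre [ 540.1 -164. ] yaw -13.75 l/r yaw -13.68 -13.83 width 73.5 len 177.8
```

Request:
move_arm(motion=[[0.007,-0.0025,0.015,-0.008],[0.009,-0.003,0.03,-0.01],[0.0072,-0.0025,0.037,-0.008],[0,0,0.037,0],[0,0,0.037,0],[0,0,0.028,0],[0,0,0.014,0],[0,0,0.0055,0]])

```text
time: 25.13
tcp_pos: [460.2, 5.4, 10.2]
orientation: [[-0.967, 0.253, -0.004], [0.253, 0.967, -0.001], [0.004, -0.002, -1.0]]
force: [0.5, 1.0, 0.8]
grip_width: 84.8
grasp_force: 0.0
```

Request:
move_arm(motion=[[0,0,0.002,0],[0,0,0.0012,0],[0,0,0,0]])

```text
time: 25.38
tcp_pos: [462.0, 6.1, 10.1]
orientation: [[-0.968, 0.253, 0.001], [0.253, 0.968, 0.0], [-0.001, 0.0, -1.0]]
force: [0.2, 0.3, -0.6]
grip_width: 85.1
grasp_force: 0.0
```

Request:
move_arm(motion=[[0,0,0,0],[0,0,0,0],[0,0,0,0],[0,0,0,0],[0,0,0,0],[0,0,0,0],[0,0,0,0],[0,0,0,0]], hand=0.04)

```text
time: 26.05
tcp_pos: [461.9, 6.4, 10.4]
orientation: [[-0.968, 0.252, 0.002], [0.252, 0.968, 0.0], [-0.002, 0.001, -1.0]]
force: [-1.0, -0.8, 9.3]
grip_width: 53.5
grasp_force: 62.4
```

```bash
python3 - <<'E'
from h import *
s=sensors.read_state(); p=s['tcp_pos']; h=np.degrees(np.arctan2(s['orientation'][1,1],s['orientation'][0,1])); print(s['joints'].round(0))
go(481.6,321.2,130,phi=93.4,n=15,s0=[p[0],p[1],130,h])
E
```

```text
[ -9.  36.   4. 127.  -8.  17.  77.]
pos [461.9   6.4 130. ] phi 75.39 n 15 grip 53.5 62.4 t 26.05 F [-1.  -0.8  9.3]
[[0.004,0.0206,0.0,-0.021],[0.0036,0.0207,0.0,-0.021],[0.0032,0.0208,0.0,-0.021],[0.0027,0.0209,0.0,-0.021],[0.0023,0.0209,0.0,-0.021],[0.0018,0.0209,0.0,-0.021],[0.0014,0.021,0.0,-0.021],[0.001,0.021,0.0,-0.021]]
[[0.0005,0.021,0.0,-0.021],[0.0001,0.021,0.0,-0.021],[-0.0004,0.021,0.0,-0.021],[-0.0008,0.021,0.0,-0.021],[-0.0012,0.021,0.0,-0.021],[-0.0017,0.021,0.0,-0.021],[-0.0021,0.0209,0.0,-0.021]]
```

Request:
move_arm(motion=[[0,0,-0.008,0],[0,0,-0.02,0],[0,0,-0.03,0],[0,0,-0.03,0],[0,0,-0.024,0],[0,0,-0.01,0],[0.004,0.0206,0,-0.021],[0.0036,0.0207,0,-0.021]])

```text
time: 26.72
tcp_pos: [464.2, 47.8, 133.1]
orientation: [[-0.977, 0.213, 0.002], [0.213, 0.977, 0.0], [-0.002, 0.001, -1.0]]
force: [0.5, 0.7, -4.1]
grip_width: 52.6
grasp_force: 64.6
```

Request:
move_arm(motion=[[0.0032,0.0208,0,-0.021],[0.0027,0.0209,0,-0.021],[0.0023,0.0209,0,-0.021],[0.0018,0.0209,0,-0.021],[0.0014,0.021,0,-0.021],[0.001,0.021,0,-0.021],[0.0005,0.021,0,-0.021],[0.0001,0.021,0,-0.021]])

```text
time: 27.38
tcp_pos: [473.8, 217.0, 131.9]
orientation: [[-0.999, 0.044, -0.0], [0.044, 0.999, -0.0], [0.0, -0.0, -1.0]]
force: [0.1, 0.4, -3.8]
grip_width: 53.3
grasp_force: 64.6
```

Request:
move_arm(motion=[[-0.0004,0.021,0,-0.021],[-0.0008,0.021,0,-0.021],[-0.0012,0.021,0,-0.021],[-0.0017,0.021,0,-0.021],[-0.0021,0.0209,0,-0.021],[0,0,0.01,0],[0,0,0.02,0],[0,0,0.02,0]])

```text
time: 28.05
tcp_pos: [480.8, 321.5, 81.7]
orientation: [[-0.998, -0.061, 0.001], [-0.061, 0.998, 0.001], [-0.001, 0.001, -1.0]]
force: [-0.1, -0.4, -3.2]
grip_width: 53.2
grasp_force: 64.6
```

Request:
move_arm(motion=[[0,0,0.006,0],[0,0,0,0],[0,0,0,0],[0,0,0,0]])

```text
time: 28.38
tcp_pos: [481.4, 321.3, 76.5]
orientation: [[-0.998, -0.06, 0.001], [-0.06, 0.998, 0.001], [-0.001, 0.001, -1.0]]
force: [1.0, 0.5, -4.0]
grip_width: 53.1
grasp_force: 64.2
```

```bash
python3 - <<'E'
from h import *
s=sensors.read_state(); print(s['tcp_pos'],s['force'],s['grip_width'])
c=snap('wrist','w12')
cv2.imwrite('pics/v12.png',cv2.resize(cv2.imread('pics/w12.png'),None,fx=1.5,fy=1.5))
go(481.6,321.2,60,93.4,n=2)
E
```

```text
[481.41860308 321.30685256  76.54998644] [ 0.97033361  0.50285642 -4.02921038] 53.12869474362321
pos [481.5 321.4  76.6] phi 93.43 n 2 grip 53.0 64.2 t 28.43 F [ 0.6 -0.  -2.9]
[[-0.0001,-0.0001,0.0083,0.0003],[-0.0001,-0.0001,0.0083,0.0003]]
```

View pics/v12.png

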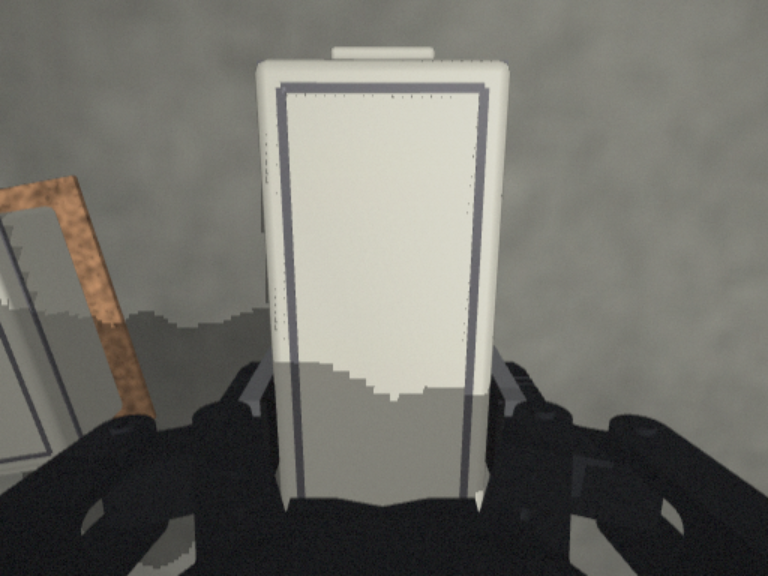

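The long tier hides its mat at this height. I'll lower it until the mat's rim shows, and meanwhile check the mat's pose in the earlier wrist image w7.

Request:
move_arm(motion=[[0,0,0.01,0],[0,0,0.02,0],[0,0,0.015,0],[0,0,0.005,0],[0,0,0,0],[0,0,0,0],[0,0,0,0]])

```text
time: 29.02
tcp_pos: [481.4, 321.4, 26.2]
orientation: [[-0.998, -0.06, 0.001], [-0.06, 0.998, 0.001], [-0.001, 0.001, -1.0]]
force: [0.2, 0.5, -2.7]
grip_width: 53.3
grasp_force: 64.4
```

```bash
python3 - <<'E'
from h import *
s=sensors.read_state(); print(s['tcp_pos'],s['force'])
for n in ('w7',):
    c=load(n); print([r for r in rects(c,cork(c),4,1500)])
c=snap('wrist','w13')
cv2.imwrite('pics/v13.png',cv2.resize(cv2.imread('pics/w13.png'),None,fx=1.5,fy=1.5))
E
```

```text
[481.42205538 321.40513368  26.19676761] [ 0.21382874  0.54733507 -2.66267346]
[([734.2999877929688, -74.19999694824219], 76.0, 59.9, 90.52, 1607.0, [41.0, 284.0]), ([623.0999755859375, -46.29999923706055], 75.9, 50.8, 130.07, 1865.0, [69.0, 214.0]), ([479.5, 321.70001220703125], 189.1, 74.1, 3.15, 9150.5, [389.0, 167.0]), ([515.5999755859375, -119.5999984741211], 123.1, 31.6, 1.9, 1549.0, [8.0, 107.0])]
```

View pics/v13.png

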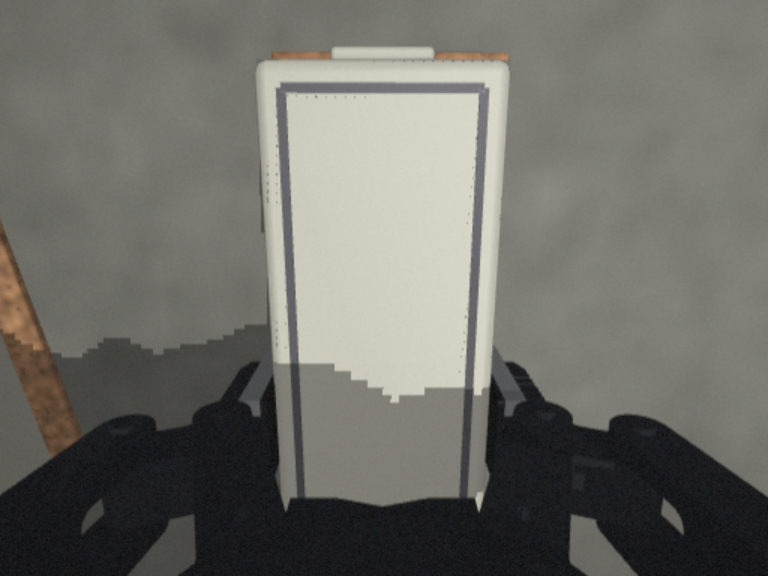

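A thin mat strip shows beyond the tier at camera pixels of about (181–339, row 35), with the tier's edges at 171 and 339.

```bash
python3 - <<'E'
from h import *
c=load('w13'); s=sensors.read_state()
h=cork(c)
for v in range(33,42): 
    u=np.flatnonzero(h[v,150:370])+150; print(v,u[[0,-1]] if len(u) else None)
    if len(u):
        q=ray(c,[(u[0]-.5,v),(u[-1]+.5,v)],4)[:,:2]; print(q.round(1).tolist(),np.linalg.norm(q[1]-q[0]).round(1))
for u in (190,210,300,320): print(u,(np.flatnonzero(h[25:60,u])+25)[:1])
m=ray(c,[(260,34.7)],4)[0,:2]; print('end',m,'ctr',m+95*np.array([np.cos(np.radians(3.3)),np.sin(np.radians(3.3))]))
t=ray(c,[(255.3,88/1.5)],26.2+45-10.4)[0,:2]; print('tier end line',t,'ctr',t+78.8*np.array([np.cos(np.radians(3.43)),np.sin(np.radians(3.43))]))
E
```

```text
33 None
34 [183 194]
[[387.0, 282.0], [386.7, 287.6]] 5.5
35 [182 337]
[[387.5, 281.6], [383.2, 353.5]] 72.0
36 [181 338]
[[387.9, 281.1], [383.5, 354.0]] 73.0
37 [181 338]
[[388.4, 281.1], [384.0, 354.0]] 73.0
38 [181 338]
[[388.8, 281.1], [384.4, 354.1]] 73.1
39 [332 338]
[[385.0, 350.9], [384.8, 354.1]] 3.2
40 None
41 None
190 [35]
210 [35]
300 [35]
320 [35]
end [385.17799429 317.72879656] ctr [480.02046687 323.19737912]
tier end line [402.35836065 316.42083538] ctr [481.01720135 321.13536393]
```

Request:
move_arm(motion=[[0.0007,0.0017,0.004,0],[0,0,0.004,0],[0,0,0.0015,0],[0,0,0.0008,0],[0,0,0,0],[0,0,0,0]])

```text
time: 29.57
tcp_pos: [480.0, 322.7, 15.0]
orientation: [[-0.998, -0.06, -0.0], [-0.06, 0.998, -0.0], [0.0, -0.0, -1.0]]
force: [0.3, 0.4, -3.7]
grip_width: 53.3
grasp_force: 64.4
```

Request:
move_arm(motion=[[0,0,0.0008,0],[0,0,0.0007,0],[0,0,0,0],[0,0,0,0]])

```text
time: 29.9
tcp_pos: [480.2, 322.8, 14.5]
orientation: [[-0.998, -0.06, 0.001], [-0.06, 0.998, 0.0], [-0.001, 0.0, -1.0]]
force: [-2.1, -1.1, 7.8]
grip_width: 53.0
grasp_force: 65.7
```

Contact. I'm releasing, rising, and moving clear of the view.

Request:
move_arm(motion=[[0,0,0,0],[0,0,0,0],[0,0,0,0],[0,0,0,0],[0,0,0,0],[0,0,0,0],[0,0,-0.01,0],[0,0,-0.03,0]], hand=0.085)

```text
time: 30.57
tcp_pos: [478.0, 321.4, 51.2]
orientation: [[-0.998, -0.06, -0.005], [-0.06, 0.998, -0.004], [0.005, -0.004, -1.0]]
force: [-0.4, -0.5, 0.4]
grip_width: 84.8
grasp_force: 0.0
```

Request:
move_arm(motion=[[0,0,-0.035,0],[0,0,-0.035,0],[0,0,-0.035,0],[0,0,-0.035,0],[0,0,-0.035,0],[0,0,-0.01,0],[-0.015,0,0,0],[-0.025,0,0,0]])

```text
time: 31.23
tcp_pos: [518.7, 326.1, 241.1]
orientation: [[-0.998, -0.063, 0.001], [-0.063, 0.998, 0.002], [-0.001, 0.002, -1.0]]
force: [1.0, 1.3, -0.6]
grip_width: 85.3
grasp_force: 0.0
```

Request:
move_arm(motion=[[-0.015,0,0,0],[0,0,0,0],[0,0,0,0],[0,0,0,0],[0,0,0,0]])

```text
time: 31.65
tcp_pos: [534.0, 326.2, 238.7]
orientation: [[-0.998, -0.061, -0.001], [-0.061, 0.998, 0.0], [0.001, 0.0, -1.0]]
force: [0.8, -0.5, 0.7]
grip_width: 85.0
grasp_force: 0.0
```

```bash
python3 - <<'E'
from h import *
s=sensors.read_state(); print(s['tcp_pos'],s['force'],s['grip_width'])
c=snap('wrist','w14'); t=snap('top','t14')
a=cv2.imread('pics/w14.png');b=cv2.imread('pics/t14.png')[100:300,100:440]
b=cv2.resize(b,(653,384)); cv2.imwrite('pics/v14.png',cv2.resize(np.hstack([a,b]),None,fx=.68,fy=.68))
g=c['frame'].astype(int).min(2); h=cork(c)
for v in (120,190):
    r=np.flatnonzero(h[v,150:360])+150; print(v,r[[0,-1]] if len(r) else 0, g[v,210:300].tolist())
print('col',g[50:130,250].tolist(),np.flatnonzero(h[30:300,250])+30)
E
```

```text
[533.96350092 326.2341651  238.69536989] [ 0.76408431 -0.50001437  0.66987658] 84.95940921314269
120 [223 287] [126, 124, 124, 124, 127, 126, 126, 126, 128, 130, 128, 82, 75, 53, 54, 60, 61, 63, 155, 195, 218, 221, 200, 129, 155, 220, 221, 220, 220, 220, 221, 221, 220, 220, 221, 221, 219, 221, 219, 219, 221, 223, 221, 220, 220, 221, 222, 222, 222, 220, 222, 222, 222, 222, 221, 223, 223, 222, 222, 222, 222, 223, 222, 221, 205, 133, 159, 222, 226, 214, 208, 139, 92, 91, 103, 118, 115, 112, 137, 141, 138, 141, 141, 139, 139, 140, 139, 140, 138, 142]
190 [224 285] [126, 128, 128, 127, 126, 125, 125, 124, 125, 120, 123, 119, 82, 81, 63, 67, 70, 64, 64, 105, 184, 207, 218, 195, 117, 129, 171, 175, 193, 193, 194, 192, 194, 192, 191, 192, 192, 190, 193, 192, 190, 195, 191, 191, 191, 191, 194, 192, 193, 192, 189, 190, 192, 194, 192, 194, 192, 195, 192, 191, 190, 193, 192, 183, 119, 172, 218, 219, 209, 187, 103, 99, 98, 98, 107, 109, 123, 126, 124, 124, 124, 124, 122, 126, 123, 127, 128, 125, 127, 125]
col [222, 222, 223, 221, 223, 224, 221, 222, 223, 221, 221, 222, 222, 222, 222, 222, 222, 222, 223, 224, 224, 224, 222, 222, 224, 222, 222, 221, 223, 223, 223, 222, 222, 222, 222, 220, 221, 220, 220, 221, 221, 222, 221, 221, 222, 221, 221, 221, 221, 221, 221, 220, 222, 222, 222, 221, 221, 222, 220, 221, 223, 220, 220, 222, 221, 221, 221, 220, 222, 220, 221, 219, 220, 221, 220, 221, 221, 222, 220, 220] []
```

View pics/v14.png

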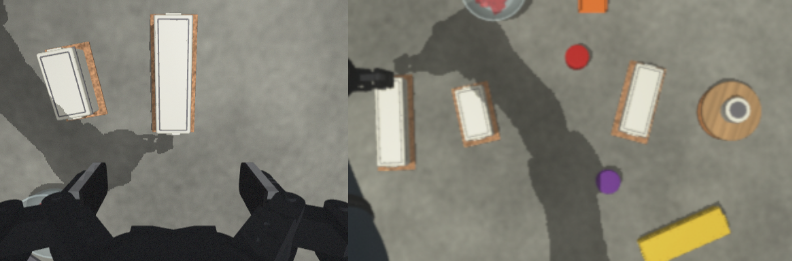

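All four pieces are in place in both views. I'll do a last check of the long tier against its mat.

```bash
python3 - <<'E'
from h import *
c=load('w14'); h=cork(c); g=c['frame'].astype(int).min(2)
print('end col',g[8:40,250].tolist(),[ (np.flatnonzero(h[5:60,u])+5)[[0,-1]].tolist() if h[5:60,u].any() else 0 for u in (228,235,265,284)])
quad(c,[(233.3,120),(234.4,190)],[(275.4,120),(274.1,190)],(250,25),(250,200),49)
quad(c,[(222.2,120),(223.6,190)],[(287.6,120),(285.6,190)],(250,25),(250,200),4)
E
```

```text
end col [131, 130, 130, 133, 131, 130, 132, 133, 134, 133, 125, 189, 216, 186, 189, 214, 220, 221, 202, 157, 122, 199, 223, 223, 223, 224, 223, 224, 222, 221, 223, 224] [[21, 21], 0, 0, [21, 59]]
centre [483.5 322.5] yaw 3.39 l/r yaw 3.43 3.35 width 41.9 len 169.5
centre [485.6 323.3] yaw 3.25 l/r yaw 3.17 3.32 width 74.1 len 192.5
```

```bash
python3 -c "
from station import job; print(job.sign_off())"
```

```text
the job is handed in; nothing more can be done
None
```

The job is handed in: the pot stands in the middle of the swivel stand, and the short, middle and long tiers sit lid up on their own mats, placed in that order and within about 1–2 mm of centre by the wrist camera; the sign-off gave no verdict.

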